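# Fetch the temperature logger from among the culture canisters

### The job

Clear all three culture canisters one by one onto the green side tray, and only then fetch the temperature logger from behind them and lay it flat, screen up, inside its dock. Once it is docked, put each canister back centred on the coaster of its own colour, and let go of everything. Keep the canisters upright throughout and do not knock over or push away the amber bottle.

Things in the scene. Friction and masses are not known exactly. Their poses are not given: they have to be found in the camera images.
- can_red: Culture canister: upright steel cylinder 54 mm in diameter with a fixed flat red lid, 70 mm tall to the top of the lid, and on it a red cylindrical knob 22 mm in diameter and 30 mm tall (100 mm overall), to lift it by; the lid does not come off. About 0.25 kg. Origin: centre of its underside, z up the axis.
- can_blue: Culture canister: upright steel cylinder 54 mm in diameter with a fixed flat blue lid, 70 mm tall to the top of the lid, and on it a blue cylindrical knob 22 mm in diameter and 30 mm tall (100 mm overall), to lift it by; the lid does not come off. About 0.25 kg. Origin: centre of its underside, z up the axis.
- can_yellow: Culture canister: upright steel cylinder 54 mm in diameter with a fixed flat yellow lid, 70 mm tall to the top of the lid, and on it a yellow cylindrical knob 22 mm in diameter and 30 mm tall (100 mm overall), to lift it by; the lid does not come off. About 0.25 kg. Origin: centre of its underside, z up the axis.
- coaster_red: Fixed red square coaster, 66 x 66 x 4 mm, the place of the red canister, which stands on it at the start (its corners show around the can). Three coasters lie on a white plate: two side by side before the logger (80 mm between centres), one behind it, each 60 mm from it in depth; which colour is where varies. Origin: centre of its underside.
- coaster_blue: Fixed blue square coaster, 66 x 66 x 4 mm, the place of the blue canister, which stands on it at the start (its corners show around the can). Three coasters lie on a white plate: two side by side before the logger (80 mm between centres), one behind it, each 60 mm from it in depth; which colour is where varies. Origin: centre of its underside.
- coaster_yellow: Fixed yellow square coaster, 66 x 66 x 4 mm, the place of the yellow canister, which stands on it at the start (its corners show around the can). Three coasters lie on a white plate: two side by side before the logger (80 mm between centres), one behind it, each 60 mm from it in depth; which colour is where varies. Origin: centre of its underside.
- logger: Temperature logger: white box with a small dark screen on top, 46 mm (its x) x 90 mm (its y) x 40 mm tall, about 0.15 kg, lying flat on the white plate (6 mm thick) among the canisters, only about 10 mm from them, so fingers do not fit beside it until they are cleared away. Origin: centre of its underside, z up. To be gripped across its 46 mm.
- dock: Fixed logger dock: black-rimmed grey cradle 76 mm (x) x 120 mm (y), a flat recess 60 x 104 mm inside a rim 8 mm wide; recess floor 4 mm above its origin, rim top 12 mm above its origin. Origin: centre of its underside. The logger lies in it with its length along the dock y, either way round.
- tray: Fixed shallow green plastic side tray, 260 mm (x) x 140 mm (y), rim 4 mm wide and 12 mm high, floor 4 mm above its origin; room for the three canisters in a row along its x (78 mm apart). Origin: centre of its underside.
- bottle: Bystander: loose small amber glass bottle with a black cap, 40 mm in diameter, 75 mm tall, standing between the work places. Origin: centre of its underside. Not to be knocked over or pushed away.

How it is judged:
By the outcome, as a careful person would: the job done as asked, in the order asked, and still so for the second after the job is handed in, with the robot touching nothing.
It also fails if it takes over 150 s, if anything falls off the work surface, if the arm or the gripper's body presses on something with over 40 N, if the wrist force passes 120 N, or if a joint passes its speed limit or range.

### The arm

A 6-joint arm with a two-finger parallel gripper is mounted at the origin on the work surface. World frame = base frame: x ahead of the robot, y to its left, z up, the work surface at z = 0. Lengths are in m, angles in rad, forces in N, time in s.
With the tool pointing down it reaches from about 0.35 to 0.975 m from the base axis. Payload 4.9 kg.
Tool frame: the origin (TCP) lies at the very end of the fingers, on their centre line; the grasp point (between the pads) lies 19 mm behind it (ctrl.grasp_offset is the distance from the TCP to the grasp point, in m); z points along the fingers, y is the line along which they close (so a half turn about z gives the same grasp; the last joint's range is limited). The gripper opens to 85 mm and grips with 20 to 120 N. Pads are 22 mm wide; open, the fingers measure 114 mm over their backs; the gripper's body (76 mm by 85 mm) begins 54 mm behind the grasp point. The pads swing forward as they close: fully open they stand 13 mm farther back than shut.
Start: joints at [1.061, 0.053, 1.613, -0, 1.476, -0.119], TCP at [0.238, 0.578, 0.231] pointing down, gripper open.
Joint ranges: [-3.01, 3.01], [-1.01, 2.22], [0.06, 2.58], [-1.02, 4.17], [0.09, 2.62], [-3.14, 3.14]. Speed limits (rad/s): [2.57, 2.57, 3.14, 3.14, 3.14, 3.14].

### API

Orientations are given as a rotation vector (axis times angle).
In Python, from station import ctrl, optics gives the robot as it stands.
- The arm moves only by the shell command python3 -m handwheel 'ROWS' [OPENING] [FORCE]. ROWS is JSON, a list of rows, each an object of numbers: "tx", "ty", "tz": the shift along the tool's x, y, z in mm; "roll": the turn about the tool's z in rad. A call has 1 to 12 rows; each row shifts and turns the commanded pose from where the row before left it, along the tool's axes as they then stand; what a row does not reach is not made up. A row lasts 1/12 s, in which the tool goes at most 41.7 mm and 7.16 degrees, less where a joint would pass 70% of its speed; a pose out of reach is approached as far as the arm can. A call with a gripper value outside its range is refused whole. OPENING is the finger opening in mm, from 0 to 85.4, set as the call begins (- or left out, the last holds). The fingers move at their own pace and stop on an object; FORCE is the grip in N (left out, the last holds). Time passes only in rows, so rows that do not move let the fingers close. It gives the time, the measured TCP pose, the force, the opening and the grip force at its end, in the units of the state.
- ctrl.get_obs(): the state, without advancing time (a new reading comes with each control period).
- optics.get_image(name): name is "scene" or "top"; returns (picture, depth): 384x512x3 uint8, red, green, blue; 384x512 float32, m along the optical axis (not along the pixel's ray), 0 where there is no reading.
- optics.camera_params(name): a dict with "mtx" (3x3 intrinsics, pixels), "extrinsics" (4x4, takes a point from camera to world coordinates). Camera axes: x right, y down, z forward; pixel columns grow to the right and rows downward; lengths in m; the calibration is good to about 2 mm. A picture is of the moment at which its call begins. camera_params takes no time and is no camera call.
- ctrl.finish_job(): hands the job in; it is judged then, once.
The state is a dict: "t": time; "q": joint angles; "dq": joint speeds; "effort": joint torques, N m; "tool_pos": TCP position; "tool_rot": TCP orientation; "contact_force": force on the tool from outside, world axes, zero at the start; "wrist_torque": the same for the moment, N m; "opening": finger opening in m; "grip_force": force on a finger pad.
Only numpy, scipy, OpenCV 4.12 (cv2) and the standard library are available. Lean on these libraries where they do the work, as an engineer would, in place of code of your own. Each camera call takes 0.05 s, during which the arm holds its last target. There are 200 camera calls.

## Working session

There is one attempt and no reset: what is moved stays moved. The work goes in short steps, Python scripts to look and compute and a shell command to move; the robot and the scene stay as the last step left them, time stands still between calls to the robot, and variables do not carry over. Pictures are saved under pics/ and viewed, at most 14 in all, crops included, and the job is handed in when it is done.

```bash
ls; mkdir -p pics; python3 - <<'E'
from station import ctrl, optics
import cv2, numpy as np
o=ctrl.get_obs(); print(o['t'],o['tool_pos'],o['tool_rot'],o['opening'],ctrl.grasp_offset)
for n in ('scene','top'):
    im,d=optics.get_image(n); p=optics.camera_params(n); print(n,p['mtx'].tolist(),np.round(p['extrinsics'],3).tolist())
    cv2.imwrite(f'pics/{n}0.png',cv2.cvtColor(im,cv2.COLOR_RGB2BGR)); np.savez(f'pics/{n}0.npz',im=im,d=d)
E
```

```text
pics
0.0 [0.23777355 0.57733327 0.23006008] [-6.09850718e-01 -3.08116502e+00  3.03309312e-03] 0.08541008581283442 0.0187
scene [[492.93967058071286, 0.0, 248.71298560059796], [0.0, 492.93967058071286, 190.14392257096776], [0.0, 0.0, 1.0]] [[0.56, 0.662, -0.499, 1.143], [0.829, -0.443, 0.343, -0.464], [0.006, -0.605, -0.796, 1.045], [0.0, 0.0, 0.0, 1.0]]
top [[467.1881657987659, 0.0, 253.6234297259329], [0.0, 467.1881657987659, 194.67279587033852], [0.0, 0.0, 1.0]] [[0.013, -0.999, 0.051, 0.484], [-1.0, -0.014, -0.022, -0.004], [0.023, -0.05, -0.998, 1.11], [0.0, 0.0, 0.0, 1.0]]
```

View pics/scene0.png

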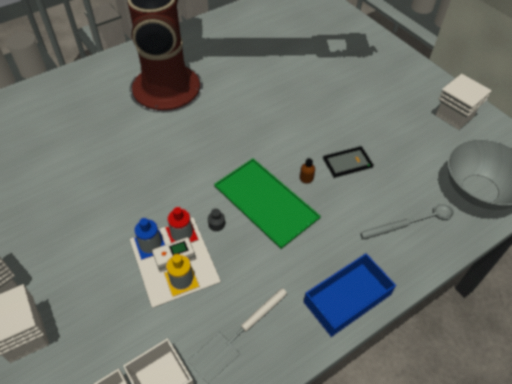

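View pics/top0.png

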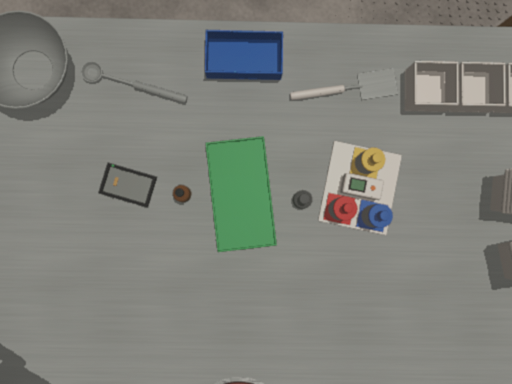

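The top view shows blue at (377,216), red at (342,210) and yellow at (371,162), all around the logger at (362,187). The tray is centred near (241,194), the amber bottle is at (182,194) and the dock is at (128,185). There is also a grey weight at (302,200), which isn't part of the job and has to be avoided.

```bash
cat > h.py <<'E'
import numpy as np, cv2
from station import ctrl, optics
P={n:optics.camera_params(n) for n in('scene','top')}
def cast(n,uv,z):
    uv=np.atleast_2d(np.asarray(uv,float)); K=P[n]['mtx'];E=P[n]['extrinsics']
    r=np.c_[(uv-K[:2,2])/K[0,0],np.ones(len(uv))]@E[:3,:3].T
    return (E[:3,3]+r*((z-E[2,3])/r[:,2])[:,None])[:,:2]
def height(n,d):
    K=P[n]['mtx'];E=P[n]['extrinsics'];v,u=np.mgrid[:384,:512]
    c=np.dstack([(u-K[0,2])/K[0,0]*d,(v-K[1,2])/K[0,0]*d,d]); return c@E[:3,:3].T+E[:3,3]
def masks(im):
    h,s,v=[x.astype(int) for x in cv2.split(cv2.cvtColor(im,cv2.COLOR_RGB2HSV))]
    b=(s>110)&(v>50)
    return {'red':b&((h<6)|(h>172))&(v>90),'yellow':b&(h>18)&(h<33),'blue':b&(h>100)&(h<125),'green':b&(h>50)&(h<75),
      'amber':(s>110)&(h<18)&(v>30),'black':v<35,'white':(s<60)&(v>150)}
def biggest(m):
    c,_=cv2.findContours(m.astype(np.uint8),cv2.RETR_EXTERNAL,cv2.CHAIN_APPROX_NONE); return max(c,key=cv2.contourArea)
def rect(n,c,z):
    w=cast(n,c.reshape(-1,2),z).astype(np.float32); (x,y),(a,b),t=cv2.minAreaRect(w*1000)
    return np.round([x,y,a,b,t],1)
E
python3 - <<'E'
from h import *
for n in('top','scene'):
    f=np.load(f'pics/{n}0.npz');im,d=f['im'],f['d'];m=masks(im);W=height(n,d);Z=W[...,2]
    near=np.zeros((384,512),bool)
    if n=='top': near[130:245,310:410]=1
    else: near[195:310,120:225]=1
    for c in('red','blue','yellow'):
        k=m[c]&near&(Z>.098)
        v,u=np.nonzero(k); uv=np.c_[u,v]
        print(n,c,len(u),'z',np.median(Z[k]).round(4),'knob mean',(cast(n,[uv.mean(0)],.110)*1000).round(1),'depthmean',(W[k].mean(0)*1000).round(1))
        k=m[c]&near&(Z<.03); print('  coaster px',k.sum(),rect(n,biggest(m[c]&near) if k.sum()<5 else np.argwhere(k)[:,::-1].astype(np.int32).reshape(-1,1,2),.010))
    print('tray',rect(n,biggest(m['green']),.012))
    k=(m['white'])&near; print('plate',rect(n,biggest(k|(near&(Z>.003)&(Z<.012))),.006))
    lg=near&(abs(Z-.046)<.006)&(m['white']); v,u=np.nonzero(lg); print('logger',len(u),rect(n,biggest(lg),.046))
    dk=m['black'].copy()
    if n=='top': dk[:150]=0;dk[220:]=0;dk[:,:90]=0;dk[:,165:]=0
    else: dk[:140]=0;dk[185:]=0;dk[:,:320]=0;dk[:,380:]=0
    print('dock',dk.sum(),rect(n,biggest(dk),.012))
    b=np.zeros_like(dk)
    if n=='top': b[175:215,168:200]=1
    else: b[150:190,292:322]=1
    b&=(Z>.066); print('bottle cap',b.sum(),(W[b].mean(0)*1000).round(1),Z[b].max())
    b=np.zeros_like(dk)
    if n=='top': b[185:215,288:320]=1
    else: b[203:235,203:228]=1
    b&=(Z>.01); print('weight',b.sum(),(W[b].mean(0)*1000).round(1),Z[b].max(),rect(n,biggest(b),.02))
f=np.load('pics/top0.npz');cv2.imwrite('pics/crop1.png',cv2.resize(cv2.cvtColor(f['im'][135:245,95:415],cv2.COLOR_RGB2BGR),None,fx=2.5,fy=2.5,interpolation=cv2.INTER_CUBIC))
E
```

```text
top red 88 z 0.1092 knob mean [[ 509.4 -228.4]] depthmean [ 509.1 -223.8  131.8]
  coaster px 203 [ 509.8 -229.6   62.9   63.6   79.3]
top blue 82 z 0.1091 knob mean [[ 493.9 -307.4]] depthmean [ 494.1 -300.6  133.2]
  coaster px 145 [ 494.3 -308.    60.9   61.8   79.4]
top yellow 92 z 0.1093 knob mean [[ 618.8 -289.4]] depthmean [ 614.8 -281.2  141.2]
  coaster px 184 [ 620.1 -292.3   62.6   60.8   78.8]
tray [541.4   3.2 255.4 136.2   7.3]
plate [ 561.3 -282.3  174.   202.7   77. ]
logger 483 [ 562.1 -277.9   88.    44.3   79.5]Traceback (most recent call last):
  File "<stdin>", line 18, in <module>
  File "h.py", line 17, in biggest
    c,_=cv2.findContours(m.astype(np.uint8),cv2.RETR_EXTERNAL,cv2.CHAIN_APPROX_NONE); return max(c,key=cv2.contourArea)
                                                                                             ~~~^^^^^^^^^^^^^^^^^^^^^^^
ValueError: max() iterable argument is empty
```

```bash
python3 - <<'E'
from h import *
for n in('top','scene'):
    f=np.load(f'pics/{n}0.npz');im,d=f['im'],f['d'];m=masks(im);W=height(n,d);Z=W[...,2];V=im.max(2)
    if n=='scene':
        near=np.zeros((384,512),bool);near[195:310,120:225]=1
        for c in('red','blue','yellow'):
            k=m[c]&near&(Z>.098)&(Z<.125);v,u=np.nonzero(k)
            print(n,c,len(u),'knob depth med',(np.median(W[k],0)*1000).round(1))
            k=m[c]&near&(Z<.03); 
            if k.sum()>5: print('  coaster px',k.sum(),rect(n,np.argwhere(k)[:,::-1].astype(np.int32).reshape(-1,1,2),.010))
        print('tray',rect(n,biggest(m['green']),.012))
        lg=near&(abs(Z-.046)<.006)&(m['white']); print('logger',lg.sum(),rect(n,biggest(lg),.046))
    s=(slice(155,215),slice(90,165)) if n=='top' else (slice(140,182),slice(318,380))
    dk=np.zeros_like(V);dk[s]=V[s]<50; print('dock',dk.sum(),rect(n,biggest(dk),.012))
    s=(slice(175,215),slice(168,200)) if n=='top' else (slice(150,190),slice(292,322))
    b=np.zeros(Z.shape,bool);b[s]=(Z[s]>.066)&(Z[s]<.09); print('bottle cap',b.sum(),(np.median(W[b],0)*1000).round(1))
    s=(slice(185,215),slice(288,320)) if n=='top' else (slice(203,235),slice(203,228))
    b=np.zeros(Z.shape,bool);b[s]=(Z[s]>.012); print('weight',b.sum(),(np.median(W[b],0)*1000).round(1),np.percentile(Z[b],95),rect(n,biggest(b),.03))
f=np.load('pics/top0.npz');cv2.imwrite('pics/crop1.png',cv2.resize(cv2.cvtColor(f['im'][135:245,95:415],cv2.COLOR_RGB2BGR),None,fx=2.5,fy=2.5,interpolation=cv2.INTER_CUBIC))
E
```

```text
dock 206 [558.5 267.7 116.5  70.3  74.5]
bottle cap 65 [539.8 138.5  74.6]
weight 293 [ 529.1 -137.6   32.5] 0.057897031059210936 [ 530.1 -140.    42.6   42.8   45.6]
scene red 74 knob depth med [ 513.6 -232.5  106.8]
  coaster px 128 [ 491.7 -226.5   66.7  106.9   75.8]
scene blue 78 knob depth med [ 498.4 -311.1  106.9]
  coaster px 119 [ 475.1 -306.3   61.5  108.5   79.7]
scene yellow 88 knob depth med [ 624. -295.  107.]
  coaster px 274 [ 615.8 -292.1   65.5   80.5   77.9]
tray [547.2  -1.  259.8 141.8   7.5]
logger 322 [ 562.6 -301.8   45.3   46.6   76.1]
dock 327 [564.9 263.1 119.2  77.3  74.6]
bottle cap 43 [543.2 136.3  71.1]
weight 285 [ 539.4 -148.1   29.2] 0.054984880066602806 [ 535.8 -145.7   42.1   59.8   57.7]
```

View pics/crop1.png

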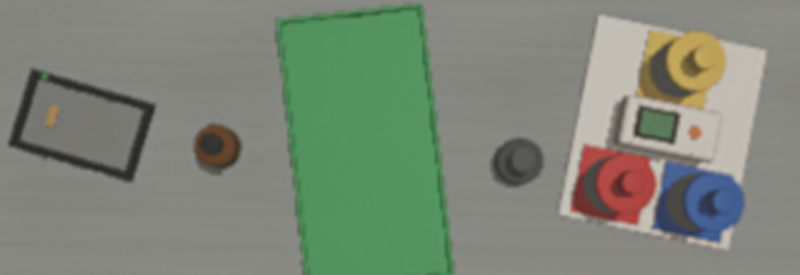

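Both cameras agree on the layout up to a constant shift of about 6 mm in x and 4.5 mm in y, so I take the mean. That puts red at (512,-230), blue at (496,-309), yellow at (621,-291), the tray at (544,1) and the dock at (562,265). The crop shows the canisters centred on their coasters and the weight standing clear of them. I'll start moving.

```bash
cat > to.py <<'E'
# print what the tool must do (tool axes, mm, rad) to reach x y z (mm) with tool y at yaw (deg)
import sys
from h import *
from scipy.spatial.transform import Rotation as R
x,y,z,yaw=map(float,sys.argv[1:5]); o=ctrl.get_obs(); M=R.from_rotvec(o['tool_rot']).as_matrix()
cur=np.degrees(np.arctan2(M[1,1],M[0,1])); dr=(-(yaw-cur)+90)%180-90
d=np.array([x,y,z])-np.array(o['tool_pos'])*1000
a=np.radians(yaw if abs(((yaw-cur)+180)%360-180)<=90 else yaw+180)
print('t %.1f roll %.3f then tx %.1f ty %.1f tz %.1f'%(o['t'],np.radians(dr),d[:2]@[-np.sin(a),np.cos(a)],d[:2]@[np.cos(a),np.sin(a)],-d[2]),'tilt z',M[:,2].round(3),'q6 %.2f'%o['q'][5],'open %.1f grip %.0f'%(o['opening']*1000,o['grip_force']))
E
python3 -m handwheel '[{"roll":-0.1},{"roll":-0.1},{}]' 60 60; python3 to.py 512 -230.5 230 79.2
```

```text
t 0.1 roll -0.202 then tx -420.7 ty -742.2 tz 0.2 tilt z [-0.001 -0.002 -1.   ] q6 -0.12 open 85.4 grip 0$[0]: bad value
```

```bash
python3 -m handwheel '[{"tx":0,"ty":0,"tz":0,"roll":-0.1},{"tx":0,"ty":0,"tz":0,"roll":-0.1},{"tx":0,"ty":0,"tz":0,"roll":0}]' 60 60; python3 to.py 512 -230.5 230 79.2
```

```text
t: 0.35
tool_pos: [0.2379, 0.5775, 0.2306]
tool_rot: [-0.297, -3.127, 0.002]
contact_force: [-0.3, 0.1, -0.6]
opening: 0.0599
grip_force: 0.0
t 0.3 roll -0.001 then tx -420.7 ty -742.4 tz 0.6 tilt z [-0.001 -0.001 -1.   ] q6 -0.32 open 59.9 grip 0
```

```bash
for i in 1 2; do python3 -m handwheel '[{"tx":-17.5,"ty":-31,"tz":0,"roll":0},{"tx":-17.5,"ty":-31,"tz":0,"roll":0},{"tx":-17.5,"ty":-31,"tz":0,"roll":0},{"tx":-17.5,"ty":-31,"tz":0,"roll":0},{"tx":-17.5,"ty":-31,"tz":0,"roll":0},{"tx":-17.5,"ty":-31,"tz":0,"roll":0},{"tx":-17.5,"ty":-31,"tz":0,"roll":0},{"tx":-17.5,"ty":-31,"tz":0,"roll":0},{"tx":-17.5,"ty":-31,"tz":0,"roll":0},{"tx":-17.5,"ty":-31,"tz":0,"roll":0},{"tx":-17.5,"ty":-31,"tz":0,"roll":0},{"tx":-17.5,"ty":-31,"tz":0,"roll":0}]' | tail -4; done; python3 to.py 512 -230.5 230 79.2
```

```text
tool_rot: [0.303, 3.127, 0.0]
contact_force: [0.8, -0.6, 0.4]
opening: 0.0599
grip_force: 0.0
tool_rot: [-0.304, -3.126, -0.001]
contact_force: [0.9, -0.7, -0.1]
opening: 0.0602
grip_force: 0.0
t 2.4 roll -0.006 then tx -1.9 ty 4.0 tz 0.9 tilt z [-0.  0. -1.] q6 -1.94 open 60.2 grip 0
```

```bash
python3 -m handwheel '[{"tx":-1,"ty":2,"tz":20,"roll":0},{"tx":-1,"ty":2,"tz":30,"roll":0},{"tx":0,"ty":0,"tz":30,"roll":0},{"tx":0,"ty":0,"tz":25,"roll":0},{"tx":0,"ty":0,"tz":10,"roll":0},{"tx":0,"ty":0,"tz":0,"roll":0},{"tx":0,"ty":0,"tz":0,"roll":0}]' | tail -3; python3 to.py 512 -230.5 85 79.2
python3 - <<'E'
from h import *
a=optics.get_image('scene')[0][120:300,80:300]; cv2.imwrite('pics/s1.png',cv2.resize(a[...,::-1],None,fx=3.3,fy=3.3,interpolation=cv2.INTER_CUBIC))
E
```

```text
contact_force: [-0.6, -0.6, 0.4]
opening: 0.0606
grip_force: 0.0
t 2.9 roll -0.003 then tx -0.2 ty -1.8 tz 31.6 tilt z [-0.  0. -1.] q6 -1.93 open 60.6 grip 0
```

View pics/s1.png

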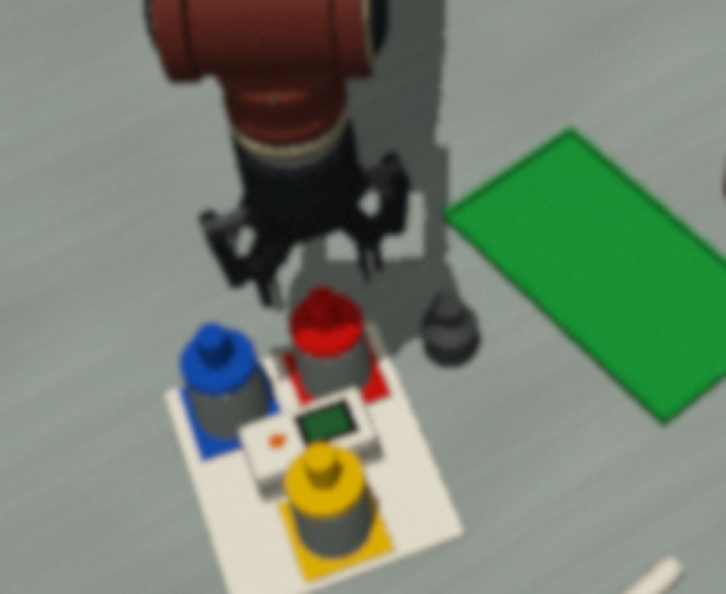

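The open fingertips, at crop pixels (270,303) and (375,275), straddle the red knob at (322,293) evenly. I'll descend and grip.

```bash
python3 -m handwheel '[{"tx":0,"ty":-1,"tz":11,"roll":0},{"tx":0,"ty":0,"tz":12,"roll":0},{"tx":0,"ty":0,"tz":8,"roll":0},{"tx":0,"ty":0,"tz":0,"roll":0}]' | tail -3;  python3 -m handwheel '[{"tx":0,"ty":0,"tz":0,"roll":0},{"tx":0,"ty":0,"tz":0,"roll":0},{"tx":0,"ty":0,"tz":0,"roll":0},{"tx":0,"ty":0,"tz":0,"roll":0},{"tx":0,"ty":0,"tz":0,"roll":0},{"tx":0,"ty":0,"tz":0,"roll":0}]' 10 60; python3 to.py 512 -230.5 85 79.2
```

```text
contact_force: [-1.2, 0.5, -0.3]
opening: 0.0601
grip_force: 0.0
t: 3.82
tool_pos: [0.5123, -0.2301, 0.086]
tool_rot: [0.299, 3.126, -0.001]
contact_force: [-0.4, -0.3, 1.6]
opening: 0.0198
grip_force: 58.8
t 3.8 roll -0.002 then tx 0.3 ty -0.4 tz 1.0 tilt z [ 0.001 -0.001 -1.   ] q6 -1.93 open 19.8 grip 59
```

```bash
python3 -m handwheel '[{"tx":0,"ty":0,"tz":-8,"roll":0},{"tx":0,"ty":0,"tz":-20,"roll":0},{"tx":0,"ty":0,"tz":-30,"roll":0},{"tx":0,"ty":0,"tz":-35,"roll":0},{"tx":0,"ty":0,"tz":-30,"roll":0},{"tx":0,"ty":0,"tz":-20,"roll":0},{"tx":0,"ty":0,"tz":0,"roll":0}]'|tail -3; python3 to.py 467 -9 80 79.2
python3 - <<'E'
from h import *
a=optics.get_image('scene')[0][80:300,80:340]; cv2.imwrite('pics/s2.png',cv2.resize(a[...,::-1],None,fx=2.5,fy=2.5,interpolation=cv2.INTER_CUBIC))
E
```

```text
contact_force: [0.7, -1.2, -1.7]
opening: 0.0199
grip_force: 58.9
t 4.4 roll -0.002 then tx 87.9 ty 209.2 tz 154.7 tilt z [ 0.009 -0.005 -1.   ] q6 -1.93 open 19.9 grip 59
```

View pics/s2.png

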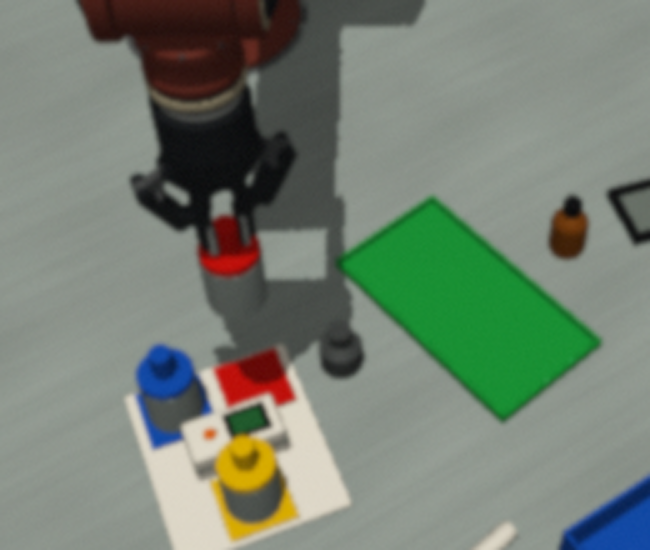

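The red canister is lifted upright and clear of its coaster. Next I carry it to the near tray slot.

```bash
python3 -m handwheel '[{"tx":4,"ty":11,"tz":0,"roll":0},{"tx":10,"ty":22,"tz":0,"roll":0},{"tx":13,"ty":30,"tz":0,"roll":0},{"tx":13,"ty":32,"tz":0,"roll":0},{"tx":13,"ty":32,"tz":0,"roll":0},{"tx":13,"ty":32,"tz":0,"roll":0},{"tx":12,"ty":26,"tz":0,"roll":0},{"tx":7,"ty":16,"tz":0,"roll":0},{"tx":3,"ty":8,"tz":0,"roll":0},{"tx":0,"ty":0,"tz":0,"roll":0},{"tx":0,"ty":0,"tz":0,"roll":0}]'|tail -3; python3 to.py 467 -9 80 79.2
```

```text
contact_force: [0.2, -0.1, -1.9]
opening: 0.0202
grip_force: 59.1
t 5.4 roll -0.002 then tx -2.8 ty -0.8 tz 146.7 tilt z [-0.003 -0.    -1.   ] q6 -1.56 open 20.2 grip 59
```

```bash
python3 -m handwheel '[{"tx":-1.5,"ty":0,"tz":12,"roll":0},{"tx":-1.3,"ty":-1,"tz":25,"roll":0},{"tx":0,"ty":0,"tz":32,"roll":0},{"tx":0,"ty":0,"tz":32,"roll":0},{"tx":0,"ty":0,"tz":22,"roll":0},{"tx":0,"ty":0,"tz":12,"roll":0},{"tx":0,"ty":0,"tz":5,"roll":0},{"tx":0,"ty":0,"tz":3,"roll":0},{"tx":0,"ty":0,"tz":2,"roll":0},{"tx":0,"ty":0,"tz":0,"roll":0},{"tx":0,"ty":0,"tz":0,"roll":0}]'|tail -3; python3 to.py 467 -9 80 79.2
```

```text
contact_force: [-0.1, 0.4, -1.1]
opening: 0.0199
grip_force: 59.1
t 6.3 roll -0.002 then tx 2.0 ty 0.3 tz 4.9 tilt z [ 0.003 -0.001 -1.   ] q6 -1.56 open 19.9 grip 59
```

```bash
python3 -m handwheel '[{"tx":1,"ty":0,"tz":2,"roll":0},{"tx":0,"ty":0,"tz":0,"roll":0},{"tx":0,"ty":0,"tz":0,"roll":0}]'|tail -3; python3 to.py 467 -9 80 79.2;  python3 -m handwheel '[{"tx":0,"ty":0,"tz":1.5,"roll":0},{"tx":0,"ty":0,"tz":0,"roll":0},{"tx":0,"ty":0,"tz":0,"roll":0}]'|tail -3; python3 to.py 467 -9 80 79.2
```

```text
contact_force: [-0.7, 0.7, -2.5]
opening: 0.0203
grip_force: 59.1
t 6.5 roll -0.002 then tx -0.1 ty 0.1 tz 1.7 tilt z [ 0.001 -0.    -1.   ] q6 -1.56 open 20.3 grip 59
contact_force: [-0.9, 0.0, -1.9]
opening: 0.02
grip_force: 59.4
t 6.8 roll -0.002 then tx -0.0 ty 0.2 tz 0.0 tilt z [ 0.001 -0.    -1.   ] q6 -1.56 open 20.0 grip 59
```

```bash
python3 -m handwheel '[{"tx":0,"ty":0,"tz":1,"roll":0},{"tx":0,"ty":0,"tz":0,"roll":0},{"tx":0,"ty":0,"tz":0,"roll":0}]'|grep -E 'pos|contact'; python3 -m handwheel '[{"tx":0,"ty":0,"tz":0,"roll":0},{"tx":0,"ty":0,"tz":0,"roll":0},{"tx":0,"ty":0,"tz":0,"roll":0},{"tx":0,"ty":0,"tz":0,"roll":0}]' 55 ; python3 -m handwheel '[{"tx":0,"ty":0,"tz":-15,"roll":0},{"tx":0,"ty":0,"tz":-30,"roll":0},{"tx":0,"ty":0,"tz":-35,"roll":0},{"tx":0,"ty":0,"tz":-20,"roll":0},{"tx":0,"ty":0,"tz":0,"roll":0}]'|tail -3;  python3 to.py 496.5 -309.5 180 79.2; python3 to.py 467 -9 80 79.2
python3 - <<'E'
from h import *
for n in('top','scene'):
    im,d=optics.get_image(n);m=masks(im);W=height(n,d);Z=W[...,2]
    k=m['red']&(Z>.09)&(Z<.12)&(abs(W[...,1]+.01)<.06);print(n,k.sum(),(np.median(W[k],0)*1000).round(1))
    k=m['red']&(Z<.03)&(abs(W[...,1]+.23)<.07)&(W[...,0]>.4);print('coaster',rect(n,biggest(k),.010))
E
```

```text
tool_pos: [0.4674, -0.0093, 0.08]
contact_force: [-1.6, -1.2, 5.3]
t: 7.37
tool_pos: [0.4665, -0.0091, 0.0785]
tool_rot: [-0.299, -3.127, -0.0]
contact_force: [0.0, 0.3, 0.5]
opening: 0.0554
grip_force: 0.0
contact_force: [-0.1, -0.6, 0.5]
opening: 0.0547
grip_force: 0.0
t 7.8 roll -0.002 then tx -82.3 ty -289.5 tz 4.8 tilt z [ 0.01  -0.002 -1.   ] q6 -1.56 open 54.7 grip 0
t 7.8 roll -0.002 then tx 3.0 ty 0.1 tz 104.8 tilt z [ 0.01  -0.002 -1.   ] q6 -1.56 open 54.7 grip 0
top 0 [nan nan nan]
coaster [ 510.  -230.    62.8   63.3   79. ]
scene 70 [469.6 -14.1 100.2]
coaster [ 512.8 -231.6   64.1   66.2   79.7]
  return _methods._mean(a, axis=axis, dtype=dtype,
  ret = um.true_divide(
```

Red stands upright in the tray. Its bare coaster averages (511.4,-230.8) over the two views, within 1 mm of the pick TCP. Blue is next.

```bash
python3 -m handwheel '[{"tx":-5,"ty":-15,"tz":0,"roll":0},{"tx":-9,"ty":-30,"tz":0,"roll":0},{"tx":-9,"ty":-35,"tz":0,"roll":0},{"tx":-9,"ty":-35,"tz":0,"roll":0},{"tx":-9,"ty":-35,"tz":0,"roll":0},{"tx":-9,"ty":-35,"tz":0,"roll":0},{"tx":-9,"ty":-35,"tz":0,"roll":0},{"tx":-9,"ty":-35,"tz":0,"roll":0},{"tx":-7,"ty":-22,"tz":0,"roll":0},{"tx":-6,"ty":-12,"tz":0,"roll":0},{"tx":0,"ty":0,"tz":20,"roll":0},{"tx":0,"ty":0,"tz":20,"roll":0}]'|tail -3;python3 -m handwheel '[{"tx":0,"ty":0,"tz":5,"roll":0},{"tx":0,"ty":0,"tz":0,"roll":0},{"tx":0,"ty":0,"tz":0,"roll":0}]'|tail -1; python3 to.py 496.5 -309.5 86 79.2
```

```text
contact_force: [0.0, 1.4, -0.2]
opening: 0.0551
grip_force: 0.0
grip_force: 0.0
t 9.1 roll -0.002 then tx -5.6 ty -1.1 tz 47.1 tilt z [-0.001  0.001 -1.   ] q6 -2.07 open 55.0 grip 0
```

```bash
python3 -m handwheel '[{"tx":-3,"ty":-1,"tz":5,"roll":0},{"tx":-2.6,"ty":0,"tz":8,"roll":0},{"tx":0,"ty":0,"tz":10,"roll":0},{"tx":0,"ty":0,"tz":12,"roll":0},{"tx":0,"ty":0,"tz":8,"roll":0},{"tx":0,"ty":0,"tz":4,"roll":0},{"tx":0,"ty":0,"tz":0,"roll":0},{"tx":0,"ty":0,"tz":0,"roll":0}]'|grep contact; python3 to.py 496.5 -309.5 86 79.2;  python3 -m handwheel '[{"tx":0,"ty":0,"tz":0,"roll":0},{"tx":0,"ty":0,"tz":0,"roll":0},{"tx":0,"ty":0,"tz":0,"roll":0},{"tx":0,"ty":0,"tz":0,"roll":0},{"tx":0,"ty":0,"tz":0,"roll":0},{"tx":0,"ty":0,"tz":0,"roll":0}]' 10; python3 -m handwheel '[{"tx":0,"ty":0,"tz":-8,"roll":0},{"tx":0,"ty":0,"tz":-20,"roll":0},{"tx":0,"ty":0,"tz":-30,"roll":0},{"tx":0,"ty":0,"tz":-35,"roll":0},{"tx":0,"ty":0,"tz":-30,"roll":0},{"tx":0,"ty":0,"tz":-20,"roll":0},{"tx":0,"ty":0,"tz":0,"roll":0},{"tx":0,"ty":0,"tz":0,"roll":0}]'|tail -3; python3 to.py 544 1 79 79.2
```

```text
contact_force: [-0.3, -0.6, -0.6]
t 9.8 roll -0.002 then tx 0.1 ty 0.7 tz 0.3 tilt z [-0.001  0.001 -1.   ] q6 -2.07 open 55.1 grip 0
t: 10.3
tool_pos: [0.4972, -0.3105, 0.0877]
tool_rot: [0.299, 3.126, -0.001]
contact_force: [0.4, 1.5, 3.8]
opening: 0.0199
grip_force: 58.5
contact_force: [-0.4, 0.2, -3.0]
opening: 0.0202
grip_force: 58.7
t 11.0 roll -0.002 then tx 12.2 ty 314.9 tz 151.5 tilt z [ 0.001 -0.001 -1.   ] q6 -2.07 open 20.2 grip 59
```

```bash
python3 -m handwheel '[{"tx":1,"ty":10,"tz":0,"roll":0},{"tx":1,"ty":22,"tz":0,"roll":0},{"tx":1,"ty":32,"tz":0,"roll":0},{"tx":1,"ty":36,"tz":0,"roll":0},{"tx":1,"ty":36,"tz":0,"roll":0},{"tx":1,"ty":36,"tz":0,"roll":0},{"tx":1,"ty":36,"tz":0,"roll":0},{"tx":1,"ty":36,"tz":0,"roll":0},{"tx":1,"ty":33,"tz":0,"roll":0},{"tx":1,"ty":22,"tz":0,"roll":0},{"tx":1,"ty":11,"tz":0,"roll":0},{"tx":1,"ty":5,"tz":0,"roll":0}]'|tail -1; python3 -m handwheel '[{"tx":0,"ty":0,"tz":12,"roll":0},{"tx":0,"ty":0,"tz":25,"roll":0},{"tx":0,"ty":0,"tz":32,"roll":0},{"tx":0,"ty":0,"tz":25,"roll":0},{"tx":0,"ty":0,"tz":15,"roll":0},{"tx":0,"ty":0,"tz":10,"roll":0},{"tx":0,"ty":0,"tz":0,"roll":0},{"tx":0,"ty":0,"tz":0,"roll":0},{"tx":0,"ty":0,"tz":0,"roll":0}]'|tail -3; python3 to.py 544 1 80 79.2
```

```text
grip_force: 59.0
contact_force: [-0.8, 0.3, -1.3]
opening: 0.0201
grip_force: 59.0
t 12.7 roll -0.003 then tx 1.6 ty 0.1 tz 32.0 tilt z [ 0.002 -0.    -1.   ] q6 -1.51 open 20.1 grip 59
```

```bash
python3 -m handwheel '[{"tx":1,"ty":0,"tz":8,"roll":0},{"tx":0.5,"ty":0,"tz":10,"roll":0},{"tx":0,"ty":0,"tz":6,"roll":0},{"tx":0,"ty":0,"tz":3,"roll":0},{"tx":0,"ty":0,"tz":2,"roll":0},{"tx":0,"ty":0,"tz":2,"roll":0},{"tx":0,"ty":0,"tz":0,"roll":0},{"tx":0,"ty":0,"tz":0,"roll":0}]'|grep -E 'pos|contact'; python3 -m handwheel '[{"tx":0,"ty":0,"tz":1,"roll":0},{"tx":0,"ty":0,"tz":0,"roll":0},{"tx":0,"ty":0,"tz":0,"roll":0}]'|grep -E 'pos|contact'
```

```text
tool_pos: [0.5438, 0.0016, 0.0819]
contact_force: [-4.4, 0.7, 8.3]
tool_pos: [0.5442, 0.0016, 0.0819]
contact_force: [-6.8, 1.1, 12.7]
```

```bash
python3 -m handwheel '[{"tx":0,"ty":0,"tz":-1,"roll":0},{"tx":0,"ty":0,"tz":0,"roll":0}]'|grep contact; python3 -m handwheel '[{"tx":0,"ty":0,"tz":0,"roll":0},{"tx":0,"ty":0,"tz":0,"roll":0},{"tx":0,"ty":0,"tz":0,"roll":0},{"tx":0,"ty":0,"tz":0,"roll":0}]' 55 |tail -3; python3 -m handwheel '[{"tx":0,"ty":0,"tz":-15,"roll":0},{"tx":0,"ty":0,"tz":-30,"roll":0},{"tx":0,"ty":0,"tz":-35,"roll":0},{"tx":0,"ty":0,"tz":-20,"roll":0},{"tx":0,"ty":0,"tz":0,"roll":0},{"tx":0,"ty":0,"tz":0,"roll":0}]'|tail -3;  python3 to.py 621.5 -291.5 180 79.2
python3 - <<'E'
from h import *
im=optics.get_image('scene')[0]; a=im[80:300,80:340]; cv2.imwrite('pics/s3.png',cv2.resize(a[...,::-1],None,fx=2.5,fy=2.5,interpolation=cv2.INTER_CUBIC))
E
```

```text
contact_force: [-2.0, 1.0, 7.0]
contact_force: [0.5, -0.2, 0.8]
opening: 0.0551
grip_force: 0.0
contact_force: [-0.7, -0.2, -0.6]
opening: 0.055
grip_force: 0.0
t 14.6 roll -0.002 then tx -130.9 ty -273.2 tz 1.3 tilt z [ 0.003 -0.    -1.   ] q6 -1.51 open 55.0 grip 0
```

View pics/s3.png

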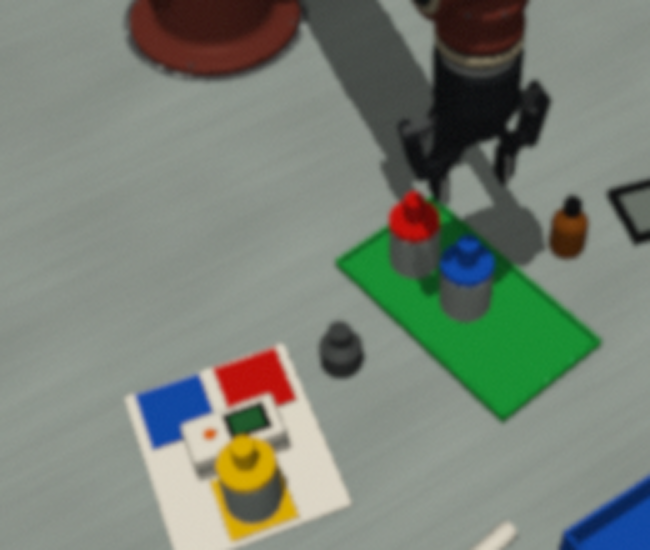

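Red and blue both stand upright in the tray, at crop pixels (413,235) and (467,280), and their coasters are bare. Yellow next.

```bash
python3 -m handwheel '[{"tx":-6,"ty":-13,"tz":0,"roll":0},{"tx":-13,"ty":-27,"tz":0,"roll":0},{"tx":-16,"ty":-33,"tz":0,"roll":0},{"tx":-16,"ty":-33,"tz":0,"roll":0},{"tx":-16,"ty":-33,"tz":0,"roll":0},{"tx":-16,"ty":-33,"tz":0,"roll":0},{"tx":-16,"ty":-33,"tz":0,"roll":0},{"tx":-15,"ty":-32,"tz":0,"roll":0},{"tx":-11,"ty":-22,"tz":0,"roll":0},{"tx":-6,"ty":-14,"tz":0,"roll":0},{"tx":0,"ty":0,"tz":20,"roll":0},{"tx":0,"ty":0,"tz":20,"roll":0}]'|tail -1;python3 -m handwheel '[{"tx":0,"ty":0,"tz":5,"roll":0},{"tx":0,"ty":0,"tz":0,"roll":0},{"tx":0,"ty":0,"tz":0,"roll":0},{"tx":0,"ty":0,"tz":0,"roll":0}]'|tail -1; python3 to.py 621.5 -291.5 86 79.2
```

```text
grip_force: 0.0
grip_force: 0.0
t 16.0 roll -0.002 then tx -0.9 ty -0.0 tz 50.0 tilt z [ 0.001 -0.001 -1.   ] q6 -1.93 open 54.9 grip 0
```

```bash
python3 -m handwheel '[{"tx":-1,"ty":0,"tz":6,"roll":0},{"tx":0,"ty":0,"tz":10,"roll":0},{"tx":0,"ty":0,"tz":12,"roll":0},{"tx":0,"ty":0,"tz":12,"roll":0},{"tx":0,"ty":0,"tz":6,"roll":0},{"tx":0,"ty":0,"tz":4,"roll":0},{"tx":0,"ty":0,"tz":0,"roll":0},{"tx":0,"ty":0,"tz":0,"roll":0}]'|grep contact; python3 to.py 621.5 -291.5 86 79.2;  python3 -m handwheel '[{"tx":0,"ty":0,"tz":0,"roll":0},{"tx":0,"ty":0,"tz":0,"roll":0},{"tx":0,"ty":0,"tz":0,"roll":0},{"tx":0,"ty":0,"tz":0,"roll":0},{"tx":0,"ty":0,"tz":0,"roll":0},{"tx":0,"ty":0,"tz":0,"roll":0}]' 10; python3 -m handwheel '[{"tx":0,"ty":0,"tz":-8,"roll":0},{"tx":0,"ty":0,"tz":-20,"roll":0},{"tx":0,"ty":0,"tz":-30,"roll":0},{"tx":0,"ty":0,"tz":-35,"roll":0},{"tx":0,"ty":0,"tz":-30,"roll":0},{"tx":0,"ty":0,"tz":-20,"roll":0},{"tx":0,"ty":0,"tz":0,"roll":0},{"tx":0,"ty":0,"tz":0,"roll":0}]'|tail -3; python3 to.py 621 11 80 79.2
```

```text
contact_force: [0.6, -0.5, 0.8]
t 16.7 roll -0.002 then tx -0.6 ty 0.1 tz -1.6 tilt z [-0.001  0.    -1.   ] q6 -1.93 open 55.2 grip 0
t: 17.18
tool_pos: [0.6216, -0.2921, 0.0859]
tool_rot: [0.299, 3.126, -0.002]
contact_force: [0.0, -1.3, 2.9]
opening: 0.0206
grip_force: 58.7
contact_force: [-0.0, -0.5, -3.8]
opening: 0.0197
grip_force: 58.9
t 17.9 roll -0.002 then tx 56.9 ty 297.0 tz 148.4 tilt z [ 0.001 -0.    -1.   ] q6 -1.93 open 19.7 grip 59
```

```bash
python3 -m handwheel '[{"tx":2,"ty":10,"tz":0,"roll":0},{"tx":4,"ty":20,"tz":0,"roll":0},{"tx":6,"ty":30,"tz":0,"roll":0},{"tx":6,"ty":34,"tz":0,"roll":0},{"tx":6,"ty":34,"tz":0,"roll":0},{"tx":6,"ty":34,"tz":0,"roll":0},{"tx":6,"ty":34,"tz":0,"roll":0},{"tx":6,"ty":34,"tz":0,"roll":0},{"tx":6,"ty":31,"tz":0,"roll":0},{"tx":5,"ty":20,"tz":0,"roll":0},{"tx":3,"ty":11,"tz":0,"roll":0},{"tx":1,"ty":5,"tz":0,"roll":0}]'|tail -1; python3 -m handwheel '[{"tx":0,"ty":0,"tz":12,"roll":0},{"tx":0,"ty":0,"tz":25,"roll":0},{"tx":0,"ty":0,"tz":32,"roll":0},{"tx":0,"ty":0,"tz":25,"roll":0},{"tx":0,"ty":0,"tz":15,"roll":0},{"tx":0,"ty":0,"tz":10,"roll":0},{"tx":0,"ty":0,"tz":0,"roll":0},{"tx":0,"ty":0,"tz":0,"roll":0},{"tx":0,"ty":0,"tz":0,"roll":0}]'|tail -3; python3 to.py 621 11 80 79.2
```

```text
grip_force: 59.1
contact_force: [-0.3, 0.0, -3.6]
opening: 0.0203
grip_force: 59.1
t 19.6 roll -0.003 then tx 1.6 ty 0.5 tz 30.2 tilt z [ 0.002 -0.    -1.   ] q6 -1.48 open 20.3 grip 59
```

```bash
python3 -m handwheel '[{"tx":1,"ty":0,"tz":8,"roll":0},{"tx":0.5,"ty":0,"tz":8,"roll":0},{"tx":0,"ty":0,"tz":6,"roll":0},{"tx":0,"ty":0,"tz":3,"roll":0},{"tx":0,"ty":0,"tz":2,"roll":0},{"tx":0,"ty":0,"tz":1.5,"roll":0},{"tx":0,"ty":0,"tz":0,"roll":0},{"tx":0,"ty":0,"tz":0,"roll":0}]'|grep -E 'pos|contact'; python3 -m handwheel '[{"tx":0,"ty":0,"tz":0.5,"roll":0},{"tx":0,"ty":0,"tz":0,"roll":0},{"tx":0,"ty":0,"tz":0,"roll":0}]'|grep -E 'pos|contact'
```

```text
tool_pos: [0.6202, 0.0112, 0.0805]
contact_force: [0.4, -1.1, -2.7]
tool_pos: [0.62, 0.0112, 0.0799]
contact_force: [0.1, 0.9, -3.6]
```

```bash
python3 -m handwheel '[{"tx":0,"ty":0,"tz":1,"roll":0},{"tx":0,"ty":0,"tz":0,"roll":0},{"tx":0,"ty":0,"tz":0,"roll":0}]'|grep -E 'pos|contact';python3 -m handwheel '[{"tx":0,"ty":0,"tz":0.5,"roll":0},{"tx":0,"ty":0,"tz":0,"roll":0},{"tx":0,"ty":0,"tz":0,"roll":0}]'|grep -E 'pos|contact'; python3 -m handwheel '[{"tx":0,"ty":0,"tz":0,"roll":0},{"tx":0,"ty":0,"tz":0,"roll":0},{"tx":0,"ty":0,"tz":0,"roll":0},{"tx":0,"ty":0,"tz":0,"roll":0}]' 55 |tail -3; python3 -m handwheel '[{"tx":0,"ty":0,"tz":-15,"roll":0},{"tx":0,"ty":0,"tz":-30,"roll":0},{"tx":0,"ty":0,"tz":-35,"roll":0},{"tx":0,"ty":0,"tz":-20,"roll":0},{"tx":0,"ty":0,"tz":0,"roll":0},{"tx":0,"ty":0,"tz":0,"roll":0}]'|tail -3
python3 - <<'E'
from h import *
for n in('scene','top'):
    im,d=optics.get_image(n);m=masks(im);W=height(n,d);Z=W[...,2];near=(W[...,1]<-.16)&(W[...,1]>-.4)&(W[...,0]>.4)&(W[...,0]<.72)
    for c in('red','blue','yellow'): print(n,c,rect(n,biggest(m[c]&near&(Z<.03)),.010))
    lg=near&(abs(Z-.046)<.008); print('logger',lg.sum(),rect(n,biggest(lg),.046), (np.median(W[lg],0)*1000).round(1))
    tr=(abs(W[...,1])<.1)&(W[...,0]>.4)&(W[...,0]<.7)
    for c in('red','blue','yellow'):
        k=m[c]&tr&(Z>.09)&(Z<.115); print('knob',c,k.sum(),(np.median(W[k],0)*1000).round(1) if k.any() else '')
E
python3 to.py 563 -281 180 -10.8
```

```text
tool_pos: [0.6204, 0.0111, 0.0799]
contact_force: [-2.7, -1.1, 2.8]
tool_pos: [0.6206, 0.011, 0.0799]
contact_force: [-3.1, 0.6, 5.2]
contact_force: [-0.2, -0.3, -0.1]
opening: 0.0548
grip_force: 0.0
contact_force: [-0.2, 0.0, -0.5]
opening: 0.0548
grip_force: 0.0
scene red [ 512.9 -231.9   64.3   65.3   78.7]
scene blue [ 497.4 -309.9   62.1   63.7   78.6]
scene yellow [ 622.5 -293.6   64.9   65.7   79. ]
logger 677 [ 567.8 -281.3   89.3   48.1   79.3] [ 566.2 -281.3   43.4]
knob red 65 [469.7 -13.3 100.3]
knob blue 65 [546.5  -2.1 100.8]
knob yellow 70 [622.7   6.7 100.4]
top red [ 510.  -230.    62.8   63.3   79. ]
top blue [ 494.1 -308.1   61.4   61.9   78.6]
top yellow [ 620.1 -291.8   62.7   60.8   78.7]
logger 779 [ 561.8 -276.6   90.7   46.1   78.9] [ 561.4 -276.5   46.1]
knob red 0 
knob blue 37 [546.5   1.5 104.3]
knob yellow 0 
t 21.9 roll 1.569 then tx -297.6 ty -0.3 tz -3.3 tilt z [-0.002  0.    -1.   ] q6 -1.48 open 54.9 grip 0
```

All three canisters are in the tray, at x of about 467, 544 and 621. Averaged over the views, the coasters are at red (511.4,-231), blue (495.8,-309) and yellow (621.3,-292.7), and the logger is near (563.5,-279.5) with yaw -11°.

```bash
python3 -m handwheel '[{"tx":0,"ty":0,"tz":0,"roll":0.12},{"tx":0,"ty":0,"tz":0,"roll":0.12},{"tx":0,"ty":0,"tz":0,"roll":0.12},{"tx":0,"ty":0,"tz":0,"roll":0.12},{"tx":0,"ty":0,"tz":0,"roll":0.12},{"tx":0,"ty":0,"tz":0,"roll":0.12},{"tx":0,"ty":0,"tz":0,"roll":0.12},{"tx":0,"ty":0,"tz":0,"roll":0.12},{"tx":0,"ty":0,"tz":0,"roll":0.12},{"tx":0,"ty":0,"tz":0,"roll":0.12},{"tx":0,"ty":0,"tz":0,"roll":0.12},{"tx":0,"ty":0,"tz":0,"roll":0.12}]' 72|tail -1; python3 -m handwheel '[{"tx":0,"ty":0,"tz":0,"roll":0.12},{"tx":0,"ty":0,"tz":0,"roll":0.01},{"tx":0,"ty":0,"tz":0,"roll":0}]'|tail -2; python3 to.py 563.5 -279.5 180 -11
```

```text
grip_force: 0.0
opening: 0.0722
grip_force: 0.0
t 23.2 roll 0.004 then tx -296.0 ty 1.1 tz -3.8 tilt z [-0.003  0.    -1.   ] q6 0.09 open 72.2 grip 0
```

```bash
python3 -m handwheel '[{"tx":-10,"ty":0,"tz":0,"roll":0.004},{"tx":-22,"ty":0,"tz":0,"roll":0},{"tx":-32,"ty":0,"tz":0,"roll":0},{"tx":-36,"ty":0,"tz":0,"roll":0},{"tx":-36,"ty":0,"tz":0,"roll":0},{"tx":-36,"ty":0,"tz":0,"roll":0},{"tx":-36,"ty":0,"tz":0,"roll":0},{"tx":-34,"ty":1,"tz":0,"roll":0},{"tx":-28,"ty":0,"tz":0,"roll":0},{"tx":-18,"ty":0,"tz":0,"roll":0},{"tx":-8,"ty":0,"tz":0,"roll":0},{"tx":0,"ty":0,"tz":0,"roll":0}]'|tail -1;python3 -m handwheel '[{"tx":0,"ty":0,"tz":20,"roll":0},{"tx":0,"ty":0,"tz":30,"roll":0},{"tx":0,"ty":0,"tz":30,"roll":0},{"tx":0,"ty":0,"tz":20,"roll":0},{"tx":0,"ty":0,"tz":5,"roll":0},{"tx":0,"ty":0,"tz":0,"roll":0},{"tx":0,"ty":0,"tz":0,"roll":0},{"tx":0,"ty":0,"tz":0,"roll":0}]'|tail -1; python3 to.py 563.5 -279.5 19 -11
python3 - <<'E'
from h import *
a=optics.get_image('scene')[0][120:320,80:300]; cv2.imwrite('pics/s4.png',cv2.resize(a[...,::-1],None,fx=2.9,fy=2.9,interpolation=cv2.INTER_CUBIC))
E
```

```text
grip_force: 0.0
grip_force: 0.0
t 24.9 roll -0.001 then tx -0.0 ty -1.9 tz 56.7 tilt z [ 0.003 -0.002 -1.   ] q6 -0.38 open 71.9 grip 0
```

View pics/s4.png

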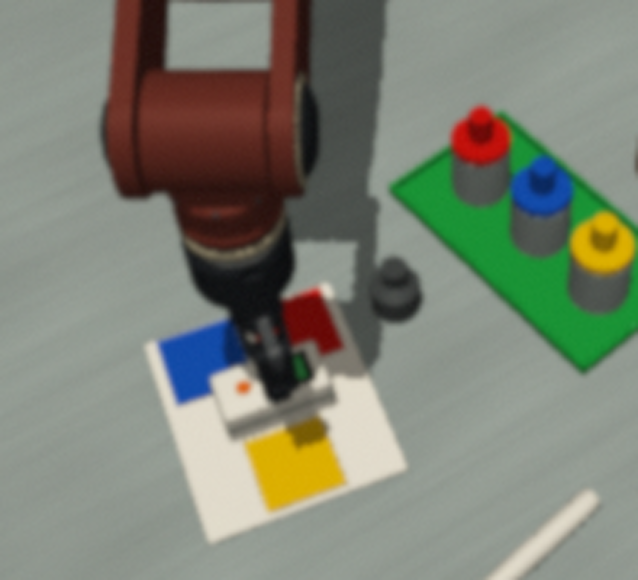

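The three canisters stand in the tray, and the gripper is centred over the logger at crop pixel (272,390). I'll descend and grip across the 46 mm.

```bash
python3 -m handwheel '[{"tx":0,"ty":-1,"tz":8,"roll":0},{"tx":0,"ty":-1,"tz":12,"roll":0},{"tx":0,"ty":0,"tz":14,"roll":0},{"tx":0,"ty":0,"tz":12,"roll":0},{"tx":0,"ty":0,"tz":7,"roll":0},{"tx":0,"ty":0,"tz":4,"roll":0},{"tx":0,"ty":0,"tz":0,"roll":0},{"tx":0,"ty":0,"tz":0,"roll":0}]'|grep contact; python3 to.py 563.5 -279.5 19 -11;  python3 -m handwheel '[{"tx":0,"ty":0,"tz":0,"roll":0},{"tx":0,"ty":0,"tz":0,"roll":0},{"tx":0,"ty":0,"tz":0,"roll":0},{"tx":0,"ty":0,"tz":0,"roll":0},{"tx":0,"ty":0,"tz":0,"roll":0}]' 35 50; python3 -m handwheel '[{"tx":0,"ty":0,"tz":-8,"roll":0},{"tx":0,"ty":0,"tz":-20,"roll":0},{"tx":0,"ty":0,"tz":-30,"roll":0},{"tx":0,"ty":0,"tz":-35,"roll":0},{"tx":0,"ty":0,"tz":-35,"roll":0},{"tx":0,"ty":0,"tz":-30,"roll":0},{"tx":0,"ty":0,"tz":-20,"roll":0},{"tx":0,"ty":0,"tz":0,"roll":0},{"tx":0,"ty":0,"tz":0,"roll":0}]'|tail -3; python3 to.py 562 265 18 -15.5
python3 - <<'E'
from h import *
a=optics.get_image('scene')[0][80:300,80:340]; cv2.imwrite('pics/s5.png',cv2.resize(a[...,::-1],None,fx=2.5,fy=2.5,interpolation=cv2.INTER_CUBIC))
E
```

```text
contact_force: [0.4, 0.1, -0.4]
t 25.6 roll -0.002 then tx -0.1 ty 1.7 tz -3.1 tilt z [-0.  0. -1.] q6 -0.39 open 71.8 grip 0
t: 26.0
tool_pos: [0.5627, -0.2796, 0.0175]
tool_rot: [2.424, 1.994, 0.001]
contact_force: [1.0, -0.9, 3.4]
opening: 0.0451
grip_force: 53.6
contact_force: [-0.2, -0.4, -2.2]
opening: 0.0452
grip_force: 53.2
t 26.8 roll 0.077 then tx 524.4 ty -145.6 tz 177.1 tilt z [ 0.001 -0.001 -1.   ] q6 -0.39 open 45.2 grip 53
```

View pics/s5.png

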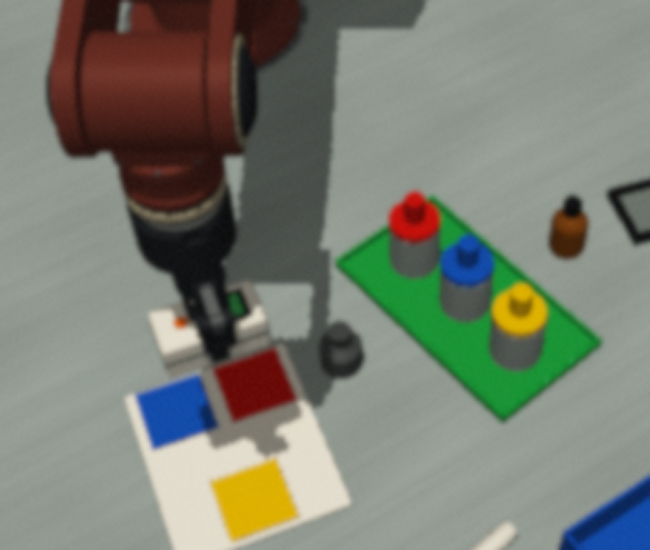

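The logger hangs level in the grip. Next stop is above the dock.

```bash
python3 -m handwheel '[{"tx":0,"ty":0,"tz":0,"roll":0.077},{"tx":10,"ty":-3,"tz":0,"roll":0},{"tx":20,"ty":-6,"tz":0,"roll":0},{"tx":30,"ty":-8,"tz":0,"roll":0},{"tx":34,"ty":-9,"tz":0,"roll":0},{"tx":34,"ty":-9,"tz":0,"roll":0},{"tx":34,"ty":-9,"tz":0,"roll":0},{"tx":34,"ty":-9,"tz":0,"roll":0},{"tx":34,"ty":-10,"tz":0,"roll":0},{"tx":34,"ty":-10,"tz":0,"roll":0}]'|tail -1;python3 -m handwheel '[{"tx":34,"ty":-10,"tz":0,"roll":0},{"tx":34,"ty":-10,"tz":0,"roll":0},{"tx":34,"ty":-10,"tz":0,"roll":0},{"tx":34,"ty":-10,"tz":0,"roll":0},{"tx":34,"ty":-9,"tz":0,"roll":0},{"tx":32,"ty":-9,"tz":0,"roll":0},{"tx":28,"ty":-7,"tz":0,"roll":0},{"tx":20,"ty":-5,"tz":0,"roll":0},{"tx":12,"ty":-3,"tz":0,"roll":0},{"tx":0,"ty":0,"tz":0,"roll":0},{"tx":0,"ty":0,"tz":0,"roll":0}]'|tail -2; python3 to.py 562 265 18 -15.5
```

```text
grip_force: 53.2
opening: 0.0451
grip_force: 53.2
t 28.6 roll 0.001 then tx -1.3 ty 1.4 tz 174.6 tilt z [-0.003 -0.002 -1.   ] q6 0.59 open 45.1 grip 53
```

```bash
python3 -m handwheel '[{"tx":-1,"ty":1,"tz":12,"roll":0},{"tx":0,"ty":0,"tz":24,"roll":0},{"tx":0,"ty":0,"tz":30,"roll":0},{"tx":0,"ty":0,"tz":30,"roll":0},{"tx":0,"ty":0,"tz":20,"roll":0},{"tx":0,"ty":0,"tz":10,"roll":0},{"tx":0,"ty":0,"tz":0,"roll":0},{"tx":0,"ty":0,"tz":0,"roll":0},{"tx":0,"ty":0,"tz":0,"roll":0}]'|tail -1; python3 to.py 562 265 18 -15.5
python3 - <<'E'
from h import *
im,d=optics.get_image('scene');a=im[80:220,260:420]; cv2.imwrite('pics/s6.png',cv2.resize(a[...,::-1],None,fx=4,fy=4,interpolation=cv2.INTER_CUBIC))
W=height('scene',d);Z=W[...,2];h=float(ctrl.get_obs()['tool_pos'][2])+.0285
k=(abs(Z-h)<.008)&(W[...,1]>.18)&(W[...,0]<.66)&(W[...,0]>.45)&(im.min(2)>110);print(h,k.sum(),rect('scene',biggest(k),h),(np.median(W[k],0)*1000).round(1))
E
```

```text
grip_force: 53.1
t 29.3 roll -0.001 then tx -1.1 ty -2.0 tz 52.2 tilt z [ 0.003  0.001 -1.   ] q6 0.59 open 45.6 grip 53
0.09918722789678953 972 [599.3 661.1 101.2 102.8   8.6] [594.1 646.5 102.8]
```

View pics/s6.png

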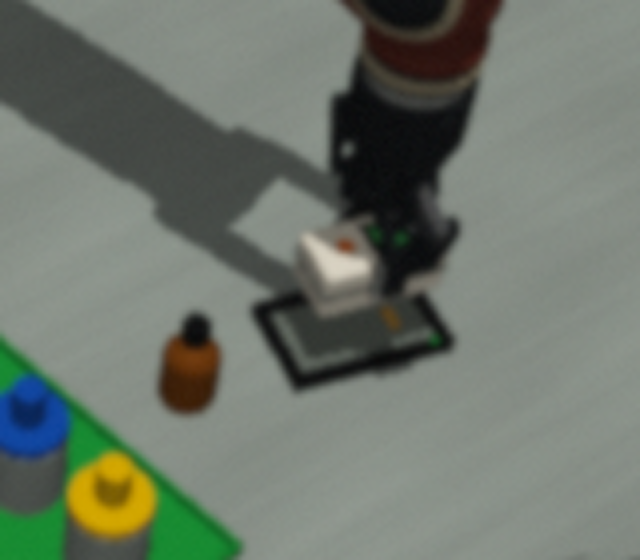

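```bash
python3 - <<'E'
from h import *
im,d=optics.get_image('scene');W=height('scene',d);Z=W[...,2];o=ctrl.get_obs();p=np.array(o['tool_pos'])
a=np.radians(74.5);e=np.array([np.cos(a),np.sin(a)])
h=p[2]+.0285
k=(Z>.06)&(Z<h+.008)&(abs(W[...,1]-.265)<.08)&(abs(W[...,0]-.56)<.06)&(im.min(2)>70)
L=(W[k][:,:2]-p[:2])@e*1000;A=(W[k][:,:2]-p[:2])@[np.sin(a),-np.cos(a)]*1000
print(k.sum(),np.percentile(L,[0,1,3,97,99,100]).round(1),np.percentile(A,[1,5,95,99]).round(1),np.percentile(Z[k],[2,50,98]).round(3))
v,u=np.nonzero(k);print(u.min(),u.max(),v.min(),v.max())
E
```

```text
415 [-47.7 -47.2 -46.4  37.2  41.5  43.6] [-20.5 -18.   25.2  27.6] [0.061 0.091 0.1  ]
333 371 135 158
```

The logger hangs centred over the dock: its ends sit at -47 and +43 mm from the TCP along its length, about 1 mm off after the camera bias. I'll lower it.

```bash
python3 -m handwheel '[{"tx":0,"ty":0,"tz":8,"roll":0},{"tx":0,"ty":0,"tz":12,"roll":0},{"tx":0,"ty":0,"tz":8,"roll":0},{"tx":0,"ty":0,"tz":3,"roll":0},{"tx":0,"ty":0,"tz":0,"roll":0},{"tx":0,"ty":0,"tz":0,"roll":0},{"tx":0,"ty":0,"tz":0,"roll":0},{"tx":0,"ty":0,"tz":0,"roll":0}]'|grep contact; python3 to.py 562 265 15.5 -15.5
```

```text
contact_force: [-0.2, -0.1, -1.9]
t 30.1 roll -0.000 then tx -1.0 ty -1.0 tz 22.4 tilt z [ 0.001  0.    -1.   ] q6 0.59 open 45.2 grip 53
```

```bash
python3 -m handwheel '[{"tx":-1,"ty":-1,"tz":4,"roll":0},{"tx":0,"ty":0,"tz":6,"roll":0},{"tx":0,"ty":0,"tz":5,"roll":0},{"tx":0,"ty":0,"tz":3,"roll":0},{"tx":0,"ty":0,"tz":2,"roll":0},{"tx":0,"ty":0,"tz":0,"roll":0},{"tx":0,"ty":0,"tz":0,"roll":0},{"tx":0,"ty":0,"tz":0,"roll":0}]'|grep -E 'contact'; python3 to.py 562 265 15.5 -15.5; python3 -m handwheel '[{"tx":0,"ty":0,"tz":1,"roll":0},{"tx":0,"ty":0,"tz":0,"roll":0},{"tx":0,"ty":0,"tz":0,"roll":0}]'|grep -E 'pos|contact'; python3 to.py 562 265 15.5 -15.5
```

```text
contact_force: [0.2, -0.6, -1.5]
t 30.7 roll -0.000 then tx 0.1 ty 0.2 tz 2.0 tilt z [ 0.  0. -1.] q6 0.59 open 45.2 grip 53
tool_pos: [0.5616, 0.2649, 0.0164]
contact_force: [-0.0, 0.1, -1.1]
t 31.0 roll -0.000 then tx 0.2 ty 0.4 tz 0.9 tilt z [ 0.  0. -1.] q6 0.59 open 44.9 grip 53
```

```bash
python3 -m handwheel '[{"tx":0,"ty":0,"tz":1,"roll":0},{"tx":0,"ty":0,"tz":0,"roll":0},{"tx":0,"ty":0,"tz":0,"roll":0}]'|grep -E 'pos|contact'; python3 -m handwheel '[{"tx":0,"ty":0,"tz":0.5,"roll":0},{"tx":0,"ty":0,"tz":0,"roll":0},{"tx":0,"ty":0,"tz":0,"roll":0}]'|grep -E 'pos|contact'
```

```text
tool_pos: [0.5617, 0.265, 0.0155]
contact_force: [1.1, 0.8, -1.8]
tool_pos: [0.5618, 0.265, 0.0155]
contact_force: [-1.7, -0.7, 2.8]
```

Contact has registered. Release by a small opening, rise, then check.

```bash
python3 -m handwheel '[{"tx":0,"ty":0,"tz":0,"roll":0},{"tx":0,"ty":0,"tz":0,"roll":0},{"tx":0,"ty":0,"tz":0,"roll":0},{"tx":0,"ty":0,"tz":0,"roll":0}]' 62 |tail -3; python3 -m handwheel '[{"tx":0,"ty":0,"tz":-10,"roll":0},{"tx":0,"ty":0,"tz":-25,"roll":0},{"tx":0,"ty":0,"tz":-35,"roll":0},{"tx":0,"ty":0,"tz":-38,"roll":0},{"tx":0,"ty":0,"tz":-38,"roll":0},{"tx":0,"ty":0,"tz":-15,"roll":0},{"tx":0,"ty":0,"tz":0,"roll":0}]'|tail -3
python3 - <<'E'
from h import *
im,d=optics.get_image('scene');a=im[80:220,260:420]; cv2.imwrite('pics/s7.png',cv2.resize(a[...,::-1],None,fx=4,fy=4,interpolation=cv2.INTER_CUBIC))
W=height('scene',d);Z=W[...,2]
k=(Z>.030)&(Z<.05)&(abs(W[...,1]-.265)<.08)&(abs(W[...,0]-.565)<.06);print(k.sum(),rect('scene',biggest(k&(Z>.038)),.044),np.percentile(Z[k],[5,50,95]).round(4))
E
python3 to.py 621 11 180 79.2; python3 to.py 467 -9 180 79.2
```

```text
contact_force: [0.3, -0.6, 0.2]
opening: 0.0623
grip_force: 0.0
contact_force: [0.8, 0.6, 0.8]
opening: 0.0621
grip_force: 0.0
487 [565.6 259.2  91.4  47.5  75.5] [0.0334 0.0411 0.045 ]
t 32.5 roll 1.488 then tx 104.3 ty 239.2 tz 0.0 tilt z [ 0.007  0.002 -1.   ] q6 0.59 open 62.3 grip 0
t 32.5 roll 1.488 then tx -43.2 ty 287.7 tz 0.0 tilt z [ 0.007  0.002 -1.   ] q6 0.59 open 62.3 grip 0
```

View pics/s7.png

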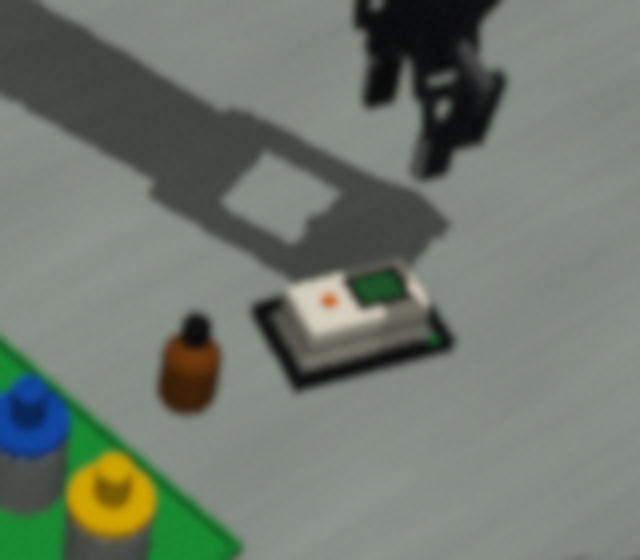

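The logger lies flat in the dock, screen up at crop pixel (378,287), with its top at 44 mm and the rim visible all round; the bottle is untouched. Now I'll return the canisters, starting with yellow.

```bash
python3 -m handwheel '[{"tx":0,"ty":0,"tz":0,"roll":-0.118},{"tx":0,"ty":0,"tz":0,"roll":-0.118},{"tx":0,"ty":0,"tz":0,"roll":-0.118},{"tx":0,"ty":0,"tz":0,"roll":-0.118},{"tx":0,"ty":0,"tz":0,"roll":-0.118},{"tx":0,"ty":0,"tz":0,"roll":-0.118},{"tx":0,"ty":0,"tz":0,"roll":-0.118},{"tx":0,"ty":0,"tz":0,"roll":-0.118},{"tx":0,"ty":0,"tz":0,"roll":-0.118},{"tx":0,"ty":0,"tz":0,"roll":-0.118},{"tx":0,"ty":0,"tz":0,"roll":-0.118},{"tx":0,"ty":0,"tz":0,"roll":-0.118}]' 55 |tail -1; python3 -m handwheel '[{"tx":0,"ty":0,"tz":0,"roll":-0.118},{"tx":0,"ty":0,"tz":0,"roll":-0.118},{"tx":-7,"ty":-15,"tz":0,"roll":0},{"tx":-13,"ty":-30,"tz":0,"roll":0},{"tx":-15,"ty":-34,"tz":0,"roll":0},{"tx":-15,"ty":-34,"tz":0,"roll":0},{"tx":-15,"ty":-34,"tz":0,"roll":0},{"tx":-15,"ty":-34,"tz":0,"roll":0},{"tx":-12,"ty":-28,"tz":0,"roll":0},{"tx":-8,"ty":-19,"tz":0,"roll":0},{"tx":-5,"ty":-10,"tz":0,"roll":0}]' | tail -1;  python3 -m handwheel '[{"tx":0,"ty":0,"tz":15,"roll":0},{"tx":0,"ty":0,"tz":22,"roll":0},{"tx":0,"ty":0,"tz":10,"roll":0},{"tx":0,"ty":0,"tz":0,"roll":0},{"tx":0,"ty":0,"tz":0,"roll":0},{"tx":0,"ty":0,"tz":0,"roll":0}]' | tail -1; python3 to.py 620.5 11 80 79.2
```

```text
grip_force: 0.0
grip_force: 0.0
grip_force: 0.0
t 34.9 roll -0.001 then tx -0.6 ty -0.7 tz 49.4 tilt z [ 0.001  0.    -1.   ] q6 -1.48 open 54.8 grip 0
```

```bash
python3 -m handwheel '[{"tx":-0.6,"ty":-0.7,"tz":6,"roll":0},{"tx":0,"ty":0,"tz":10,"roll":0},{"tx":0,"ty":0,"tz":12,"roll":0},{"tx":0,"ty":0,"tz":11,"roll":0},{"tx":0,"ty":0,"tz":6,"roll":0},{"tx":0,"ty":0,"tz":4,"roll":0},{"tx":0,"ty":0,"tz":0,"roll":0},{"tx":0,"ty":0,"tz":0,"roll":0},{"tx":0,"ty":0,"tz":0,"roll":0}]'|grep contact; python3 to.py 620.5 11 80 79.2;  python3 -m handwheel '[{"tx":0,"ty":0,"tz":0,"roll":0},{"tx":0,"ty":0,"tz":0,"roll":0},{"tx":0,"ty":0,"tz":0,"roll":0},{"tx":0,"ty":0,"tz":0,"roll":0},{"tx":0,"ty":0,"tz":0,"roll":0},{"tx":0,"ty":0,"tz":0,"roll":0}]' 10 60; python3 -m handwheel '[{"tx":0,"ty":0,"tz":-8,"roll":0},{"tx":0,"ty":0,"tz":-20,"roll":0},{"tx":0,"ty":0,"tz":-30,"roll":0},{"tx":0,"ty":0,"tz":-35,"roll":0},{"tx":0,"ty":0,"tz":-30,"roll":0},{"tx":0,"ty":0,"tz":-20,"roll":0},{"tx":0,"ty":0,"tz":0,"roll":0},{"tx":0,"ty":0,"tz":0,"roll":0}]'|tail -3; python3 to.py 621.5 -292.3 86 79.2
```

```text
contact_force: [-0.4, 0.1, 0.0]
t 35.6 roll -0.001 then tx 0.2 ty 0.5 tz 0.3 tilt z [ 0.001 -0.    -1.   ] q6 -1.48 open 54.5 grip 0
t: 36.12
tool_pos: [0.6208, 0.0104, 0.0806]
tool_rot: [0.298, 3.126, -0.0]
contact_force: [0.7, -0.6, 4.3]
opening: 0.0199
grip_force: 59.0
contact_force: [-0.9, -0.2, -3.7]
opening: 0.0199
grip_force: 58.8
t 36.8 roll -0.001 then tx -57.9 ty -297.3 tz 137.2 tilt z [ 0.001 -0.    -1.   ] q6 -1.48 open 19.9 grip 59
```

```bash
python3 -m handwheel '[{"tx":-2,"ty":-10,"tz":0,"roll":0},{"tx":-4,"ty":-20,"tz":0,"roll":0},{"tx":-6,"ty":-30,"tz":0,"roll":0},{"tx":-6,"ty":-34,"tz":0,"roll":0},{"tx":-6,"ty":-34,"tz":0,"roll":0},{"tx":-6,"ty":-34,"tz":0,"roll":0},{"tx":-7,"ty":-34,"tz":0,"roll":0},{"tx":-7,"ty":-34,"tz":0,"roll":0},{"tx":-6,"ty":-31,"tz":0,"roll":0},{"tx":-5,"ty":-20,"tz":0,"roll":0},{"tx":-2,"ty":-11,"tz":0,"roll":0},{"tx":-1,"ty":-5,"tz":0,"roll":0}]'|tail -1; python3 -m handwheel '[{"tx":0,"ty":0,"tz":12,"roll":0},{"tx":0,"ty":0,"tz":25,"roll":0},{"tx":0,"ty":0,"tz":30,"roll":0},{"tx":0,"ty":0,"tz":25,"roll":0},{"tx":0,"ty":0,"tz":15,"roll":0},{"tx":0,"ty":0,"tz":8,"roll":0},{"tx":0,"ty":0,"tz":0,"roll":0},{"tx":0,"ty":0,"tz":0,"roll":0},{"tx":0,"ty":0,"tz":0,"roll":0}]'|tail -3; python3 to.py 621.5 -292.3 86 79.2
```

```text
grip_force: 59.0
contact_force: [0.3, 0.5, -2.8]
opening: 0.0202
grip_force: 59.1
t 38.5 roll -0.001 then tx 1.0 ty 0.0 tz 24.2 tilt z [ 0.003 -0.002 -1.   ] q6 -1.93 open 20.2 grip 59
```

```bash
python3 -m handwheel '[{"tx":0,"ty":0,"tz":6,"roll":0},{"tx":0,"ty":0,"tz":7,"roll":0},{"tx":0,"ty":0,"tz":4,"roll":0},{"tx":0,"ty":0,"tz":3,"roll":0},{"tx":0,"ty":0,"tz":1.5,"roll":0},{"tx":0,"ty":0,"tz":0,"roll":0},{"tx":0,"ty":0,"tz":0,"roll":0},{"tx":0,"ty":0,"tz":0,"roll":0}]'|grep -E 'pos|contact'; python3 to.py 621.5 -292.3 86 79.2
```

```text
tool_pos: [0.6214, -0.2922, 0.0867]
contact_force: [-1.1, -0.1, -0.0]
t 39.2 roll -0.001 then tx -0.1 ty -0.0 tz 0.7 tilt z [ 0.001 -0.    -1.   ] q6 -1.93 open 19.9 grip 60
```

```bash
python3 -m handwheel '[{"tx":0,"ty":0,"tz":0.5,"roll":0},{"tx":0,"ty":0,"tz":0,"roll":0},{"tx":0,"ty":0,"tz":0,"roll":0}]'|grep -E 'pos|contact'; python3 -m handwheel '[{"tx":0,"ty":0,"tz":0,"roll":0},{"tx":0,"ty":0,"tz":0,"roll":0},{"tx":0,"ty":0,"tz":0,"roll":0},{"tx":0,"ty":0,"tz":0,"roll":0}]' 55 |tail -3; python3 -m handwheel '[{"tx":0,"ty":0,"tz":-15,"roll":0},{"tx":0,"ty":0,"tz":-30,"roll":0},{"tx":0,"ty":0,"tz":-35,"roll":0},{"tx":0,"ty":0,"tz":-20,"roll":0},{"tx":0,"ty":0,"tz":0,"roll":0},{"tx":0,"ty":0,"tz":0,"roll":0}]'|tail -3
python3 to.py 544.2 1.5 180 79.2
```

```text
tool_pos: [0.6215, -0.2923, 0.0867]
contact_force: [-2.4, 0.8, 4.3]
contact_force: [0.7, -0.5, 1.0]
opening: 0.0551
grip_force: 0.0
contact_force: [0.1, 0.1, -0.6]
opening: 0.055
grip_force: 0.0
t 40.3 roll -0.001 then tx 131.9 ty 274.5 tz 9.4 tilt z [ 0.005 -0.003 -1.   ] q6 -1.93 open 55.0 grip 0
```

Yellow is back on its coaster. Blue next, from the middle slot.

```bash
python3 -m handwheel '[{"tx":6,"ty":13,"tz":0,"roll":0},{"tx":13,"ty":27,"tz":0,"roll":0},{"tx":16,"ty":33,"tz":0,"roll":0},{"tx":16,"ty":33,"tz":0,"roll":0},{"tx":16,"ty":33,"tz":0,"roll":0},{"tx":16,"ty":33,"tz":0,"roll":0},{"tx":16,"ty":33,"tz":0,"roll":0},{"tx":15,"ty":32,"tz":0,"roll":0},{"tx":11,"ty":22,"tz":0,"roll":0},{"tx":6,"ty":15,"tz":0,"roll":0},{"tx":0,"ty":0,"tz":20,"roll":0},{"tx":0,"ty":0,"tz":20,"roll":0}]'|tail -1;python3 -m handwheel '[{"tx":0,"ty":0,"tz":5,"roll":0},{"tx":0,"ty":0,"tz":0,"roll":0},{"tx":0,"ty":0,"tz":0,"roll":0},{"tx":0,"ty":0,"tz":0,"roll":0}]'|tail -1; python3 to.py 544.2 1.5 81 79.2
```

```text
grip_force: 0.0
grip_force: 0.0
t 41.6 roll -0.002 then tx 0.2 ty -0.2 tz 60.5 tilt z [ 0.001 -0.    -1.   ] q6 -1.51 open 55.0 grip 0
```

```bash
python3 -m handwheel '[{"tx":0,"ty":0,"tz":8,"roll":0},{"tx":0,"ty":0,"tz":13,"roll":0},{"tx":0,"ty":0,"tz":15,"roll":0},{"tx":0,"ty":0,"tz":13,"roll":0},{"tx":0,"ty":0,"tz":7,"roll":0},{"tx":0,"ty":0,"tz":4,"roll":0},{"tx":0,"ty":0,"tz":0,"roll":0},{"tx":0,"ty":0,"tz":0,"roll":0},{"tx":0,"ty":0,"tz":0,"roll":0}]'|grep contact; python3 to.py 544.2 1.5 81 79.2;  python3 -m handwheel '[{"tx":0,"ty":0,"tz":0,"roll":0},{"tx":0,"ty":0,"tz":0,"roll":0},{"tx":0,"ty":0,"tz":0,"roll":0},{"tx":0,"ty":0,"tz":0,"roll":0},{"tx":0,"ty":0,"tz":0,"roll":0},{"tx":0,"ty":0,"tz":0,"roll":0}]' 10 60; python3 -m handwheel '[{"tx":0,"ty":0,"tz":-8,"roll":0},{"tx":0,"ty":0,"tz":-20,"roll":0},{"tx":0,"ty":0,"tz":-30,"roll":0},{"tx":0,"ty":0,"tz":-35,"roll":0},{"tx":0,"ty":0,"tz":-30,"roll":0},{"tx":0,"ty":0,"tz":-20,"roll":0},{"tx":0,"ty":0,"tz":0,"roll":0},{"tx":0,"ty":0,"tz":0,"roll":0}]'|tail -3; python3 to.py 496.5 -309.7 86 79.2
```

```text
contact_force: [0.4, 0.4, 0.0]
t 42.4 roll -0.001 then tx 0.6 ty -0.2 tz 0.6 tilt z [ 0.001 -0.    -1.   ] q6 -1.51 open 55.2 grip 0
t: 42.87
tool_pos: [0.5448, 0.0018, 0.0816]
tool_rot: [0.297, 3.126, 0.0]
contact_force: [0.9, 0.8, 3.5]
opening: 0.0197
grip_force: 58.7
contact_force: [-0.3, -0.5, -2.6]
opening: 0.0201
grip_force: 58.9
t 43.5 roll -0.001 then tx -11.3 ty -314.7 tz 138.3 tilt z [ 0.001 -0.    -1.   ] q6 -1.51 open 20.1 grip 59
```

```bash
python3 -m handwheel '[{"tx":-1,"ty":-10,"tz":0,"roll":0},{"tx":-1,"ty":-22,"tz":0,"roll":0},{"tx":-1,"ty":-32,"tz":0,"roll":0},{"tx":-1,"ty":-36,"tz":0,"roll":0},{"tx":-1,"ty":-36,"tz":0,"roll":0},{"tx":-1,"ty":-36,"tz":0,"roll":0},{"tx":-1,"ty":-36,"tz":0,"roll":0},{"tx":-1,"ty":-36,"tz":0,"roll":0},{"tx":-1,"ty":-33,"tz":0,"roll":0},{"tx":-1,"ty":-22,"tz":0,"roll":0},{"tx":-1,"ty":-11,"tz":0,"roll":0},{"tx":0,"ty":-5,"tz":0,"roll":0}]'|tail -1; python3 -m handwheel '[{"tx":0,"ty":0,"tz":12,"roll":0},{"tx":0,"ty":0,"tz":25,"roll":0},{"tx":0,"ty":0,"tz":30,"roll":0},{"tx":0,"ty":0,"tz":25,"roll":0},{"tx":0,"ty":0,"tz":15,"roll":0},{"tx":0,"ty":0,"tz":8,"roll":0},{"tx":0,"ty":0,"tz":0,"roll":0},{"tx":0,"ty":0,"tz":0,"roll":0},{"tx":0,"ty":0,"tz":0,"roll":0}]'|tail -3; python3 to.py 496.5 -309.7 87 79.2
```

```text
grip_force: 59.0
contact_force: [0.8, 0.1, -1.5]
opening: 0.0197
grip_force: 59.1
t 45.3 roll -0.001 then tx 0.0 ty 0.1 tz 23.3 tilt z [ 0.002 -0.002 -1.   ] q6 -2.07 open 19.7 grip 59
```

```bash
python3 -m handwheel '[{"tx":0,"ty":0,"tz":6,"roll":0},{"tx":0,"ty":0,"tz":7,"roll":0},{"tx":0,"ty":0,"tz":4,"roll":0},{"tx":0,"ty":0,"tz":3,"roll":0},{"tx":0,"ty":0,"tz":1.5,"roll":0},{"tx":0,"ty":0,"tz":0,"roll":0},{"tx":0,"ty":0,"tz":0,"roll":0},{"tx":0,"ty":0,"tz":0,"roll":0}]'|grep -E 'pos|contact'; python3 to.py 496.5 -309.7 87 79.2
```

```text
tool_pos: [0.4958, -0.3099, 0.0877]
contact_force: [-1.9, 1.2, 1.6]
t 46.0 roll -0.001 then tx -0.6 ty 0.3 tz 0.7 tilt z [ 0.001 -0.    -1.   ] q6 -2.07 open 20.2 grip 59
```

```bash
python3 -m handwheel '[{"tx":0,"ty":0,"tz":0.3,"roll":0},{"tx":0,"ty":0,"tz":0,"roll":0},{"tx":0,"ty":0,"tz":0,"roll":0}]'|grep -E 'pos|contact'; python3 -m handwheel '[{"tx":0,"ty":0,"tz":0,"roll":0},{"tx":0,"ty":0,"tz":0,"roll":0},{"tx":0,"ty":0,"tz":0,"roll":0},{"tx":0,"ty":0,"tz":0,"roll":0}]' 55 |tail -3; python3 -m handwheel '[{"tx":0,"ty":0,"tz":-15,"roll":0},{"tx":0,"ty":0,"tz":-30,"roll":0},{"tx":0,"ty":0,"tz":-35,"roll":0},{"tx":0,"ty":0,"tz":-20,"roll":0},{"tx":0,"ty":0,"tz":0,"roll":0},{"tx":0,"ty":0,"tz":0,"roll":0}]'|tail -3
python3 to.py 467 -9.2 180 79.2
```

```text
tool_pos: [0.4959, -0.3099, 0.0877]
contact_force: [0.2, 2.0, 3.4]
contact_force: [0.5, 0.7, -1.0]
opening: 0.0551
grip_force: 0.0
contact_force: [0.8, 0.4, -0.5]
opening: 0.0551
grip_force: 0.0
t 47.0 roll -0.001 then tx 85.3 ty 290.4 tz 8.8 tilt z [ 0.003 -0.002 -1.   ] q6 -2.07 open 55.1 grip 0
```

Blue is back too. Red is the last one.

```bash
python3 -m handwheel '[{"tx":5,"ty":15,"tz":0,"roll":0},{"tx":9,"ty":30,"tz":0,"roll":0},{"tx":9,"ty":35,"tz":0,"roll":0},{"tx":10,"ty":35,"tz":0,"roll":0},{"tx":10,"ty":35,"tz":0,"roll":0},{"tx":10,"ty":35,"tz":0,"roll":0},{"tx":10,"ty":35,"tz":0,"roll":0},{"tx":10,"ty":35,"tz":0,"roll":0},{"tx":7,"ty":22,"tz":0,"roll":0},{"tx":5,"ty":13,"tz":0,"roll":0},{"tx":0,"ty":0,"tz":20,"roll":0},{"tx":0,"ty":0,"tz":20,"roll":0}]'|tail -1;python3 -m handwheel '[{"tx":0,"ty":0,"tz":5,"roll":0},{"tx":0,"ty":0,"tz":0,"roll":0},{"tx":0,"ty":0,"tz":0,"roll":0},{"tx":0,"ty":0,"tz":0,"roll":0}]'|tail -1; python3 to.py 467 -9.2 80 79.2
```

```text
grip_force: 0.0
grip_force: 0.0
t 48.4 roll -0.002 then tx 0.0 ty -0.2 tz 62.6 tilt z [ 0.001 -0.    -1.   ] q6 -1.56 open 54.6 grip 0
```

```bash
python3 -m handwheel '[{"tx":0,"ty":0,"tz":8,"roll":0},{"tx":0,"ty":0,"tz":14,"roll":0},{"tx":0,"ty":0,"tz":16,"roll":0},{"tx":0,"ty":0,"tz":13,"roll":0},{"tx":0,"ty":0,"tz":7,"roll":0},{"tx":0,"ty":0,"tz":4,"roll":0},{"tx":0,"ty":0,"tz":0,"roll":0},{"tx":0,"ty":0,"tz":0,"roll":0},{"tx":0,"ty":0,"tz":0,"roll":0}]'|grep contact; python3 to.py 467 -9.2 80 79.2;  python3 -m handwheel '[{"tx":0,"ty":0,"tz":0,"roll":0},{"tx":0,"ty":0,"tz":0,"roll":0},{"tx":0,"ty":0,"tz":0,"roll":0},{"tx":0,"ty":0,"tz":0,"roll":0},{"tx":0,"ty":0,"tz":0,"roll":0},{"tx":0,"ty":0,"tz":0,"roll":0}]' 10 60; python3 -m handwheel '[{"tx":0,"ty":0,"tz":-8,"roll":0},{"tx":0,"ty":0,"tz":-20,"roll":0},{"tx":0,"ty":0,"tz":-30,"roll":0},{"tx":0,"ty":0,"tz":-35,"roll":0},{"tx":0,"ty":0,"tz":-30,"roll":0},{"tx":0,"ty":0,"tz":-20,"roll":0},{"tx":0,"ty":0,"tz":0,"roll":0},{"tx":0,"ty":0,"tz":0,"roll":0}]'|tail -3; python3 to.py 512 -230.5 86 79.2
```

```text
contact_force: [-0.4, 0.5, 0.5]
t 49.1 roll -0.001 then tx 0.5 ty -0.3 tz 1.1 tilt z [ 0.002 -0.    -1.   ] q6 -1.56 open 55.1 grip 0
t: 49.62
tool_pos: [0.4673, -0.0091, 0.0807]
tool_rot: [0.298, 3.126, -0.001]
contact_force: [-1.0, -1.5, 4.1]
opening: 0.0201
grip_force: 58.7
contact_force: [0.2, -0.1, -3.1]
opening: 0.0202
grip_force: 58.9
t 50.3 roll -0.001 then tx -85.8 ty -209.3 tz 137.3 tilt z [ 0.001  0.    -1.   ] q6 -1.56 open 20.2 grip 59
```

```bash
python3 -m handwheel '[{"tx":-4,"ty":-11,"tz":0,"roll":0},{"tx":-10,"ty":-22,"tz":0,"roll":0},{"tx":-13,"ty":-30,"tz":0,"roll":0},{"tx":-13,"ty":-32,"tz":0,"roll":0},{"tx":-13,"ty":-32,"tz":0,"roll":0},{"tx":-13,"ty":-32,"tz":0,"roll":0},{"tx":-11,"ty":-26,"tz":0,"roll":0},{"tx":-6,"ty":-16,"tz":0,"roll":0},{"tx":-3,"ty":-8,"tz":0,"roll":0},{"tx":0,"ty":0,"tz":0,"roll":0},{"tx":0,"ty":0,"tz":0,"roll":0}]'|tail -1; python3 -m handwheel '[{"tx":0,"ty":0,"tz":12,"roll":0},{"tx":0,"ty":0,"tz":25,"roll":0},{"tx":0,"ty":0,"tz":30,"roll":0},{"tx":0,"ty":0,"tz":25,"roll":0},{"tx":0,"ty":0,"tz":15,"roll":0},{"tx":0,"ty":0,"tz":8,"roll":0},{"tx":0,"ty":0,"tz":0,"roll":0},{"tx":0,"ty":0,"tz":0,"roll":0},{"tx":0,"ty":0,"tz":0,"roll":0}]'|tail -3; python3 to.py 512 -230.5 86 79.2
```

```text
grip_force: 59.0
contact_force: [0.1, -0.6, -1.7]
opening: 0.0197
grip_force: 59.1
t 52.0 roll -0.001 then tx 0.8 ty -0.2 tz 23.7 tilt z [ 0.003 -0.001 -1.   ] q6 -1.94 open 19.7 grip 59
```

```bash
python3 -m handwheel '[{"tx":0,"ty":0,"tz":6,"roll":0},{"tx":0,"ty":0,"tz":7,"roll":0},{"tx":0,"ty":0,"tz":4,"roll":0},{"tx":0,"ty":0,"tz":3,"roll":0},{"tx":0,"ty":0,"tz":1.5,"roll":0},{"tx":0,"ty":0,"tz":0,"roll":0},{"tx":0,"ty":0,"tz":0,"roll":0},{"tx":0,"ty":0,"tz":0,"roll":0}]'|grep -E 'pos|contact'; python3 to.py 512 -230.5 86 79.2;python3 -m handwheel '[{"tx":0,"ty":0,"tz":0.5,"roll":0},{"tx":0,"ty":0,"tz":0,"roll":0},{"tx":0,"ty":0,"tz":0,"roll":0}]'|grep -E 'pos|contact'
```

```text
tool_pos: [0.5121, -0.2306, 0.0868]
contact_force: [-0.7, -0.8, -0.0]
t 52.6 roll -0.001 then tx 0.1 ty 0.0 tz 0.8 tilt z [ 0.001 -0.    -1.   ] q6 -1.94 open 19.7 grip 59
tool_pos: [0.5122, -0.2306, 0.0867]
contact_force: [-1.5, -0.1, 4.3]
```

```bash
python3 -m handwheel '[{"tx":0,"ty":0,"tz":0,"roll":0},{"tx":0,"ty":0,"tz":0,"roll":0},{"tx":0,"ty":0,"tz":0,"roll":0},{"tx":0,"ty":0,"tz":0,"roll":0}]' 55 |tail -3; python3 -m handwheel '[{"tx":0,"ty":0,"tz":-15,"roll":0},{"tx":0,"ty":0,"tz":-30,"roll":0},{"tx":0,"ty":0,"tz":-35,"roll":0},{"tx":0,"ty":0,"tz":-30,"roll":0},{"tx":10,"ty":20,"tz":-10,"roll":0},{"tx":10,"ty":32,"tz":0,"roll":0},{"tx":10,"ty":34,"tz":0,"roll":0},{"tx":10,"ty":34,"tz":0,"roll":0},{"tx":10,"ty":34,"tz":0,"roll":0},{"tx":10,"ty":20,"tz":0,"roll":0},{"tx":0,"ty":0,"tz":0,"roll":0},{"tx":0,"ty":0,"tz":0,"roll":0}]'|tail -3
python3 - <<'E'
from h import *
for n in('scene','top'):
    im,d=optics.get_image(n);m=masks(im);W=height(n,d);Z=W[...,2];near=(W[...,1]<-.16)&(W[...,1]>-.4)&(W[...,0]>.4)&(W[...,0]<.72)
    for c in('red','blue','yellow'):
        k=m[c]&near&(Z>.098)&(Z<.125);v,u=np.nonzero(k)
        q=np.argwhere(m[c]&near&(Z<.03))[:,::-1].astype(np.int32).reshape(-1,1,2)
        print(n,c,k.sum(),(cast(n,[[u.mean(),v.mean()]],.110)*1000).round(1),(np.median(W[k],0)*1000).round(1),'coaster',rect(n,q,.010))
    cv2.imwrite(f'pics/{n}9.png',im[...,::-1])
a=optics.get_image('scene')[0][80:310,100:400];cv2.imwrite('pics/s9.png',cv2.resize(a[...,::-1],None,fx=2.5,fy=2.5,interpolation=cv2.INTER_CUBIC))
E
```

```text
contact_force: [-0.8, 0.3, -0.5]
opening: 0.0548
grip_force: 0.0
contact_force: [0.8, -0.4, 0.3]
opening: 0.0552
grip_force: 0.0
scene red 76 [[ 516.5 -234.3]] [ 515.  -233.7  106.8] coaster [ 490.9 -226.3   66.7  110.2   77.9]
scene blue 76 [[ 500.1 -311.7]] [ 498.  -311.1  106.7] coaster [ 472.4 -305.    61.9  114.8   79. ]
scene yellow 87 [[ 625.8 -294.9]] [ 623.8 -294.4  106.6] coaster [ 606.7 -291.1   64.8   98.2   79.8]
top red 89 [[ 510. -229.]] [ 510.7 -229.1  109.3] coaster [ 509.5 -228.8   64.3   62.7   79.3]
top blue 80 [[ 493.2 -307.8]] [ 492.5 -307.6  109.9] coaster [ 493.9 -307.9   60.9   60.9   79.4]
top yellow 87 [[ 619.2 -290.1]] [ 619.7 -290.   109.4] coaster [ 619.3 -291.9   62.2   62.3   78.8]
```

View pics/s9.png

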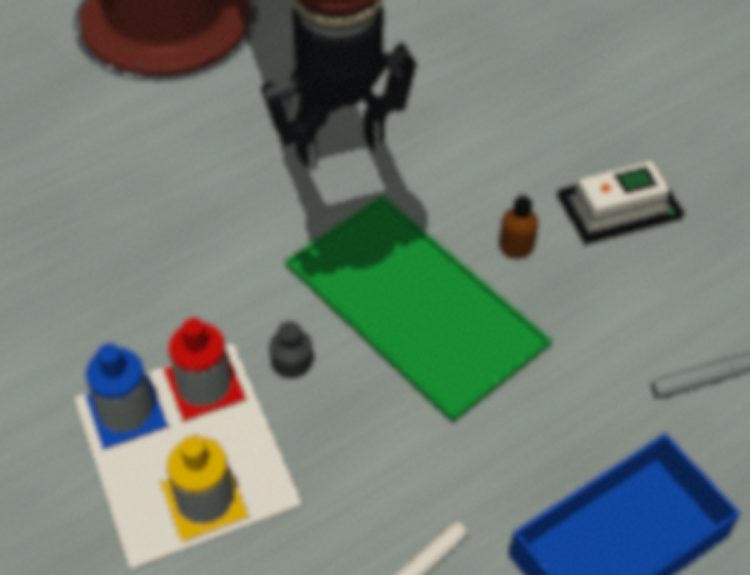

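View pics/top9.png

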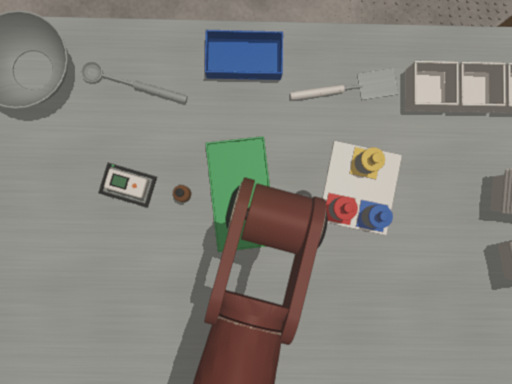

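The pictures show the logger inside the dock at top pixel (127,183), the three canisters upright on their own colours within about 1–2 mm of centre, and the bottle in place at (181,194). The gripper is open and clear of everything, so I'll hand in.

```bash
python3 -c "
from station import ctrl
print(ctrl.get_obs()['t']); print(ctrl.finish_job())"
```

```text
54.35
the job is handed in; nothing more can be done
None
```

The job is handed in at 54 s: the logger lies flat and screen up in its dock, each canister is back upright within about 2 mm of the centre of its own coaster, the bottle is undisturbed, and the gripper is open and clear.

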